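Load a machine foot into the welding jig

ROBOT

A 6-joint arm with a two-finger parallel gripper is mounted at the origin on the work surface. World frame = base frame: x ahead of the robot, y to its left, z up, the work surface at z = 0. Lengths are in m, angles in degrees, forces in N, time in s.
With the tool pointing down it reaches from about 0.35 to 0.875 m from the base axis. Payload 4.2 kg.
Tool frame: the origin (TCP) lies between the finger pads; the fingertips stand 14 mm ahead of it and the grasp point (between the pads) lies 5 mm behind it; x points along the fingers, y is the direction in which the jaws open and shut, and the axes are right-handed (so a half turn about x gives the same grasp; the last joint's range is limited). The gripper opens to 87 mm and grips with 3 to 60 N. Pads are 19 mm wide; open, the fingers measure 117 mm over their backs; the gripper's body (75 mm by 190 mm) begins 51 mm behind the grasp point.
Start: joints at [-52.162, 22.042, 0.453, 0, -68.411, -14.817], TCP at [0.244, -0.575, 0.237] pointing down, gripper open.
Joint ranges: [-179.83, 179.83], [-69.29, 118.12], [-61.27, 80.66], [-181.25, 117.63], [-171.15, -9.14], [-177.46, 177.46]. Speed limits (degrees/s): [159.86, 159.86, 180, 180, 180, 180].

INTERFACE

Orientations are given as a 3x3 rotation matrix whose columns are the frame's x, y, z axes.
In Python, from station import r, imaging, job gives the robot as it stands. The module is installed in compiled form; this text tells all that it offers.
- The arm moves only by the tool apply_moves, never from a script. Its arguments are lists of equal length, an entry for each row: "xyz": the shift along the tool's x, y, z in m, a list of three; "twist": the turn about the tool's x in degrees; "claw": the opening, from 0 (shut) to 1 (fully open). A call has 1 to 12 rows; each row shifts and turns the pose as measured when the row begins, along the tool's axes as they then stand; what a row does not reach is not made up. A row lasts 1/10 s, in which the tool goes at most 50 mm and 8.59 degrees, less where a joint would pass 70% of its speed; a pose out of reach is approached as far as the arm can. A call is refused whole if a number of a shift passes 0.05 or a number of a turn 8.59, either way. A call with a gripper value outside its range is refused whole. The fingers move at their own pace and stop on an object; the grip force is fixed at half the most. Time passes only in rows, so rows that do not move let the fingers close. It gives the time, the measured TCP pose, the force and the opening at its end, in the units of the state.
- r.sense(): the state, without advancing time (a new reading comes with each control period).
- imaging.capture(name): name is "side" or "top"; returns a dict with "pixels" (400x640x3 uint8, red, green, blue), "mtx" (3x3 intrinsics, pixels), "view" (4x4, takes a point from world to camera coordinates). Camera axes: x right, y down, z forward; pixel columns grow to the right and rows downward; lengths in m; the calibration is good to about 2 mm. A picture is of the moment at which its call begins. There is no depth.
- job.finish_job(): hands the job in, once; it reports no verdict.
Trained networks look in a picture, given as the dict that the camera call returned (one of the last four; its "shot" number tells which), for a name from the list of things; names that differ only in an ending like _2 or _b are one class to them, and where a whole thing is asked for, a point or a joint stands for the part that bears it (a point fixed in the world has none). Each returns a list of dicts, best first, with "p" (0 to 1); they miss things now and then, are a little off and sometimes report something else, mostly with a low value. They report only what shows in the picture. A call takes as long as a camera call. They do not tell look-alikes from the thing itself.
- imaging.regions_of(query, picture): "mask" (400x640 bool, what is visible of it) and "centre" ([column, row] in pixels, amid what is visible of it).
The state is a dict: "time_s": time; "joints": joint angles; "joint_velocities": joint speeds; "effort": joint torques, N m; "tcp_pos": TCP position; "ee_rot": TCP orientation; "wrist_force": force on the tool from outside, world axes, zero at the start; "moment": the same for the moment, N m; "gripper_width": opening from 0.0 (shut) to 1.0 (fully open).
Only numpy, scipy, OpenCV 4.12 (cv2) and the standard library are available. Lean on these libraries where they do the work, as an engineer would, in place of code of your own. Each camera call takes 0.05 s, during which the arm holds its last target.

TASK

Push the loose machine foot with the square tube up the ramp of the welding jig and along the deck, sliding it all the way rather than lifting or tipping it, until its plate bears on the end stop with the copper contact pressed in flush. Press it home with about 10 N for half a second, never more than 20 N on the stop, feeling for it because its setting is not exactly known; then let go and leave the foot standing there square in the lane. Do not disturb the other things on the bench.

Things in the scene. Friction and masses are not known exactly. Their poses are not given: they have to be found in the camera images.
- foot: Machine foot to load: loose, steel, 0.5 to 0.85 kg. Plate 90 mm (x) by 80 mm (y) by 8 mm, with an upright square tube 40 by 40 mm welded on its centre; 75 mm tall overall. Origin: centre of the plate's underside; z up; the tube's walls face x and y. Starts on the bench short of the ramp, up to 30 mm off line and turned up to 0.3 rad, x roughly towards the ramp. Friction unknown.
- push_point (a point): On the outside of the foot's rear (-x) tube wall, in its middle, 20 mm above the foot's underside: a good place to push. Pushed much higher than about 30 mm, the foot tends to tip nose-down against the stop; it falls flat again when let go from a small tilt.
- jig: Welding jig fixed to the bench: a steel lane 100 mm wide along its x, the push direction. Origin: at bench level under the lane's centre line; z up. Ramp from x = -120 mm (bench level) up to x = -30 mm (14 mm high), then a level deck 14 mm high to x = 210 mm. Guide bars 22 mm high along both sides, x = -125 to 130 mm, inner faces at y = +-42.5 mm.
- ramp_foot (a point): Point on the lane's centre line where the ramp begins, at bench level; axes as the jig's. Here the guides flare outwards, 16 mm high, to y = +-66 mm at 43 mm before this point.
- ramp_crest (a point): Point on the lane's centre line at the top of the ramp, 14 mm above the bench; axes as the jig's. The level deck begins here.
- stop_rail: End stop: an end plate (80 mm wide, 44 mm tall) fixed on the deck and, on a screw before it, a grey head with a steel pad (64 mm wide, 32 mm tall) in front. Origin on the deck under the end plate, jig x = 200 mm. The head is clamped at an old, unmeasured setting: pad face anywhere from jig x = 75 to 115 mm; foot's origin when home 45 mm less.
- stop_base (a point): Same point as the stop's origin. The pad on the stop's head is backed by rubber: it gives about 1 mm per 4 N, up to 8 mm, and springs back. The foot's plate meets it squarely.
- earth_shoe (a joint): Sprung copper contact, 20 mm wide, low in the middle of the stop's pad: how far it is pressed in, m. 0 = sticking out 6 mm before the pad; 0.006 = flush, the foot's plate bearing on the pad. Light spring, 0.4 to 1 N.
- round_foot: Bystander: a smaller foot with a round plate (70 mm) and round tube (30 mm), 58 mm tall; not the part to load. Origin at its underside or on its lower side.
- hammer: Bystander: hammer lying on the bench, about 0.3 m long. Origin at its underside or on its lower side.
- offcut: Bystander: square tube offcut standing on end, 30 mm wide, 140 mm tall. Origin at its underside or on its lower side.
- wire_brush: Bystander: brush lying on the bench. Origin at its underside or on its lower side.
- rod_tin: Bystander: open metal tin, 80 mm across, 100 mm tall. Origin at its underside or on its lower side.
- angle_block: Bystander: heavy steel angle block, 90 mm by 50 mm, 90 mm tall. Origin at its underside or on its lower side.
- spray_can: Bystander: closed can, 64 mm across, 170 mm tall. Origin at its underside or on its lower side.
Not all that is in view belongs to the job. Leave any green or purple look-alike of the foot alone.

How it is judged (in metres and radians):
On the way, in this order (a step that is already met when the one before it is completed fails the run):
1. the foot has been pushed up over the ramp's crest onto the deck (x of foot in the frame of jig above 0 m and z of foot in the frame of jig above 0.01 m and angle between foot's own z axis and vertical below 0.12 rad and y of foot in the frame of jig between -0.005 and 0.005 m), for 0.05 s.
2. the foot is pressed home: contact flush and at least 5 N on the stop (value of joint earth_shoe above 0.0045 m and contact force between foot and stop_rail above 5 N), for 0.3 s.
At the end, for the whole second after the job is handed in: The foot stands at rest, flat on the deck (tilt under 0.03 rad), square in the lane (within 5 mm of the centre line, turned less than 0.08 rad), with the copper contact still pressed in at least 4 of its 6 mm, and nothing holds it (x of foot in the frame of jig above 0.015 m and z of foot in the frame of jig between 0.011 and 0.018 m and angle between foot's own z axis and vertical below 0.03 rad and y of foot in the frame of jig between -0.005 and 0.005 m and angle between the x axis of foot and the x axis of jig, either way round below 0.08 rad and value of joint earth_shoe above 0.004 m and linear speed of foot below 0.005 m/s); the robot touches nothing.
It fails at once if more than 20 N on the stop (contact force between foot and stop_rail above 20 N).
It fails at once if the foot lifted more than 10 mm above the deck's height (z of foot in the frame of jig above 0.024 m).
It fails at once if the foot tipped by more than 0.35 rad (angle between foot's own z axis and vertical above 0.35 rad).
It fails at once if another thing on the bench moved more than 30 mm (distance of any of round_foot, hammer, offcut, wire_brush, rod_tin, angle_block, spray_can from where it was at the start of the episode above 0.03 m).
It also fails if it takes over 64 s, if anything falls off the work surface, if the arm or the gripper's body presses on something with over 40 N, if the wrist force passes 120 N, or if a joint passes its speed limit or range.

## Working session

There is one attempt and no reset: what is moved stays moved. The work goes in short steps, Python scripts to look and compute and a tool call to move; the robot and the scene stay as the last step left them, time stands still between calls to the robot, and variables do not carry over. Pictures are saved under pics/ and viewed, and the job is handed in when it is done.

Besides the shell and the picture viewer there is one more tool, called after "Call:" as name(argument=value, ...) on one line, values as JSON. apply_moves: Moves the arm, as the interface text tells. Its arguments: {"type":"object","properties":{"xyz":{"type":"array","items":{"type":"array","items":{"type":"number"}}},"twist":{"type":"array","items":{"type":"number"}},"claw":{"type":"array","items":{"type":"number"}}},"required":["xyz","twist","claw"]}

```bash
mkdir -p pics
cat > h.py <<'E'
import numpy as np,cv2
from station import r,imaging,job
def snap(cam,name):
    p=imaging.capture(cam); cv2.imwrite(f'pics/{name}.png',p['pixels'][:,:,::-1]); return p
def ray(p,uv):
    V=p['view'];K=p['mtx'];R=V[:3,:3];t=V[:3,3]
    d=R.T@np.linalg.solve(K,np.array([uv[0],uv[1],1.]));return -R.T@t,d
def atz(p,uv,z):
    o,d=ray(p,uv);return o+d*(z-o[2])/d[2]
def proj(p,X):
    X=np.atleast_2d(X);c=X@p['view'][:3,:3].T+p['view'][:3,3];q=c@p['mtx'].T;return q[:,:2]/q[:,2:]
E
python3 - <<'E'
from h import *
np.set_printoptions(precision=4,suppress=True)
s=r.sense();print({k:np.array(v) for k,v in s.items()})
for c in('top','side'):
    p=snap(c,c+'0'); print(c,p['mtx'],p['view'])
    for q in('foot','jig','stop_rail','round_foot','earth_shoe'):
        print(q,[(round(d['p'],2),np.round(d['centre']),d['mask'].sum()) for d in imaging.regions_of(q,p)])
E
```

```text
{'time_s': array(0.), 'joints': array([-52.1636,  22.0921,   0.379 ,  -0.0297, -68.4117, -14.8161]), 'joint_velocities': array([ 0.1062, -0.0419, -0.0188, -0.0398, -0.0606, -0.0231]), 'effort': array([ -0.0012, -39.0668,  18.741 ,   4.2199,   0.0111,  -0.0002]), 'tcp_pos': array([ 0.2442, -0.5747,  0.2354]), 'ee_rot': array([[-0.001 , -0.3909,  0.9204],
       [ 0.002 ,  0.9204,  0.3909],
       [-1.    ,  0.0022, -0.0001]]), 'wrist_force': array([0.127 , 0.6706, 0.5856]), 'moment': array([ 0.0203, -0.0152,  0.0107]), 'gripper_width': array(0.9985)}
top [[427.4714   0.     315.3407]
 [  0.     427.4714 198.4046]
 [  0.       0.       1.    ]] [[-0.0115 -0.9999  0.0076  0.0116]
 [-0.9817  0.0098 -0.1901  0.5966]
 [ 0.19   -0.0096 -0.9817  1.1407]
 [ 0.      0.      0.      1.    ]]
foot [(0.71, array([385., 150.]), np.int64(786)), (0.68, array([364., 243.]), np.int64(873))]
jig [(0.81, array([270., 211.]), np.int64(4097))]
stop_rail [(0.84, array([225., 210.]), np.int64(645))]
round_foot [(0.8, array([310., 159.]), np.int64(435))]
earth_shoe [(0.23, array([361., 194.]), np.int64(736))]
side [[361.4466   0.     316.9569]
 [  0.     361.4466 199.5117]
 [  0.       0.       1.    ]] [[-0.9455 -0.3252  0.0172  0.5533]
 [-0.2045  0.5519 -0.8085  0.1511]
 [ 0.2534 -0.7679 -0.5883  0.7762]
 [ 0.      0.      0.      1.    ]]
foot [(0.88, array([372., 187.]), np.int64(936)), (0.76, array([288., 157.]), np.int64(645)), (0.64, array([319., 177.]), np.int64(809))]
jig [(0.96, array([298., 263.]), np.int64(5468))]
stop_rail [(0.76, array([284., 284.]), np.int64(1762)), (0.54, array([320., 129.]), np.int64(755))]
round_foot [(0.95, array([261., 204.]), np.int64(541))]
earth_shoe []
```

View pics/top0.png

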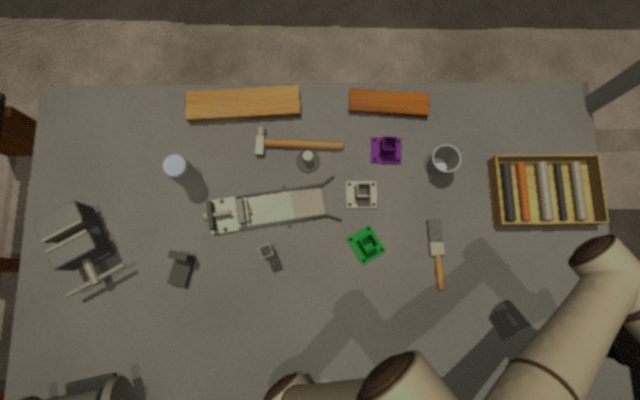

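View pics/side0.png

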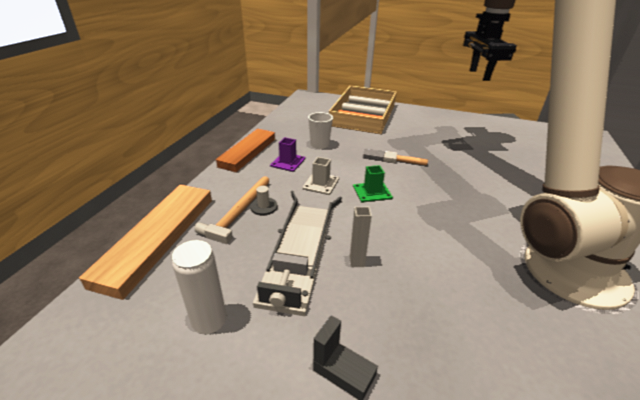

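Run:
```python
import cv2
a=cv2.imread('pics/top0.png')[110:290,190:430];cv2.imwrite('pics/top0c.png',cv2.resize(a,None,fx=3.3,fy=3.3,interpolation=2))
a=cv2.imread('pics/side0.png')[110:330,180:450];cv2.imwrite('pics/side0c.png',cv2.resize(a,None,fx=2.7,fy=2.7,interpolation=2))
```

```text
(no output)
```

View pics/top0c.png

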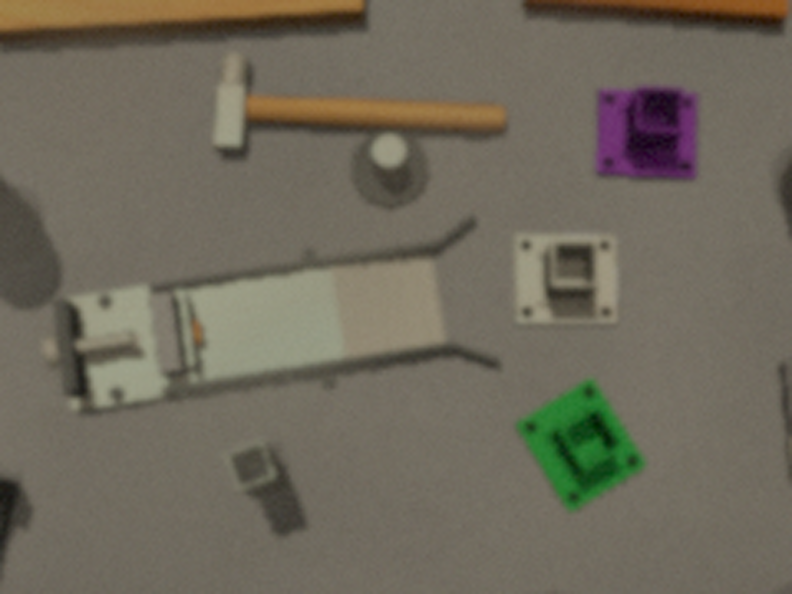

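View pics/side0c.png

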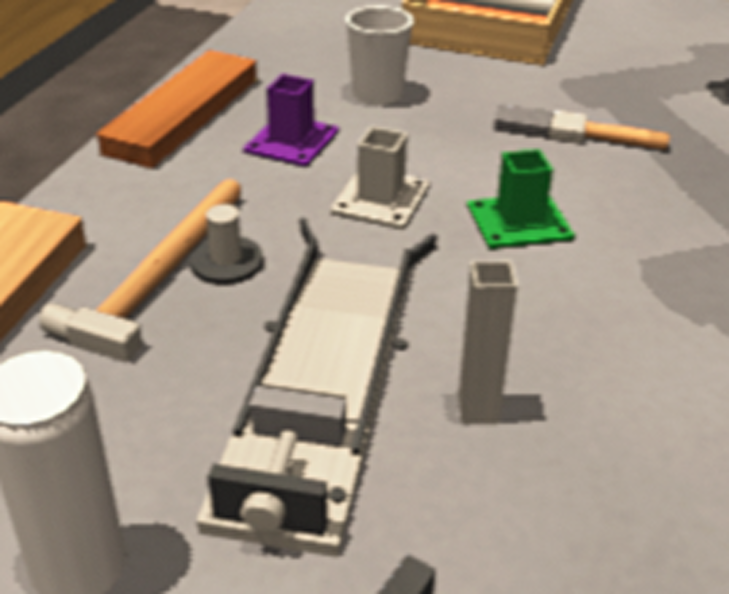

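The loose foot is the steel-coloured one at top (361,194) / side (320,175). It fits the description: bare steel, just short of the ramp at (325,203), x roughly along the lane. The look-alikes are purple (387,150) and green (366,244); the small round foot is at (308,158). Next I fit the jig and foot poses.

```bash
cat >> h.py <<'E'
from scipy.optimize import least_squares
def T(q,P):
    P=np.atleast_2d(P).astype(float);c,s=np.cos(q[2]),np.sin(q[2])
    return np.c_[q[0]+c*P[:,0]-s*P[:,1],q[1]+s*P[:,0]+c*P[:,1],P[:,2]+(q[3] if len(q)>3 else 0)]
def fit(obs,q0):  # obs: list (pic, pts3, uv)
    f=lambda q:np.concatenate([(proj(p,T(q,X))-uv).ravel() for p,X,uv in obs])
    s=least_squares(f,q0,loss='soft_l1');return s.x,s.fun
JL=[[(-.12,-.0425,0),(-.12,.0425,0)],[(-.03,-.0425,.014),(-.03,.0425,.014)],
 [(-.125,-.0425,.022),(.13,-.0425,.022)],[(-.125,.0425,.022),(.13,.0425,.022)],[(.21,-.05,.014),(.21,.05,.014)],[(-.163,-.066,.016),(-.125,-.0425,.016)],[(-.163,.066,.016),(-.125,.0425,.016)]]
def sq(a,b,z): return [[(x1*a,y1*b,z),(x2*a,y2*b,z)] for x1,y1,x2,y2 in((1,1,1,-1),(1,-1,-1,-1),(-1,-1,-1,1),(-1,1,1,1))]
FL=sq(.045,.04,.008)+sq(.02,.02,.075)
def overlay(p,items,name,box,s):
    x0,y0,x1,y1=box;im=cv2.resize(np.ascontiguousarray(p['pixels'][y0:y1,x0:x1,::-1]),None,fx=s,fy=s,interpolation=cv2.INTER_CUBIC)
    for q,L,col in items:
        for l in L:
            a=(proj(p,T(q,np.array(l)))-[x0,y0]+.5)*s-.5
            cv2.line(im,tuple(int(v) for v in np.round(a[0])),tuple(int(v) for v in np.round(a[1])),col,1)
    cv2.imwrite(f'pics/{name}.png',im)
E
cat > f1.py <<'E'
from h import *
np.set_printoptions(precision=4,suppress=True)
pt=snap('top','t1');ps=snap('side','s1')
ct=lambda a:np.array(a)/3.3+[190,110]-.35
cs=lambda a:np.array(a)/2.7+[180,110]-.3
# jig
Xt=np.array([(-.163,-.066,.016),(-.163,.066,.016),(.21,-.05,.014),(.21,.05,.014),(-.03,-.0425,.014)])
ut=ct([(475,220),(498,365),(63,298),(78,412),(333,268)])
Xs=np.array([(.21,-.05,.014),(.21,.05,.014),(-.163,-.066,.016),(-.163,.066,.016)])
us=cs([(200,523),(340,545),(303,221),(434,238)])
qj,res=fit([(pt,Xt,ut),(ps,Xs,us)],[.6,.1,1.57]);print('jig',qj,np.degrees(qj[2]));print(res.reshape(-1,2))
# foot: plate top corners
Xf=np.array([(.045,-.04,.008),(.045,.04,.008),(-.045,.04,.008),(-.045,-.04,.008)])
uf=ct([(515,233),(516,324),(616,322),(616,235)])
us=cs([(333,207),(401,222),(429,179)])
qf,res=fit([(pt,Xf,uf),(ps,Xf[[0,1,2]],us)],[.6,-.1,1.57]);print('foot',qf,np.degrees(qf[2]));print(res.reshape(-1,2))
np.savez('pose.npz',qj=qj,qf=qf)
c,s=np.cos(qj[2]),np.sin(qj[2]);d=qf[:2]-qj[:2];print('foot in jig',c*d[0]+s*d[1],-s*d[0]+c*d[1],np.degrees(qf[2]-qj[2]))
overlay(pt,[(qj,JL,(0,0,255)),(qf,FL,(255,0,0))],'ot1',(195,170,395,245),4)
overlay(ps,[(qj,JL,(0,0,255)),(qf,FL,(255,0,0))],'os1',(240,150,360,320),3.5)
E
python3 f1.py
```

```text
jig [0.5826 0.1032 1.7162] 98.3334797066291
[[-0.3271 -0.4615]
 [ 0.24   -0.2994]
 [-1.595   0.6928]
 [-2.3188  0.18  ]
 [-1.015  -0.2509]
 [-0.3306 -1.0481]
 [ 0.1263 -0.3511]
 [ 0.7015 -1.6702]
 [ 0.7671 -2.0446]]
foot [ 0.6183 -0.1293  1.5519] 88.91847791742555
[[-0.0935  0.2118]
 [-0.2302 -0.5885]
 [ 0.3726  0.2835]
 [-0.1668 -0.12  ]
 [-1.2601 -0.2268]
 [ 0.8678  0.2504]
 [ 0.3194 -0.3018]]
foot in jig -0.23522944532209433 -0.001671647553836822 -9.415001789203556
```

View pics/ot1.png

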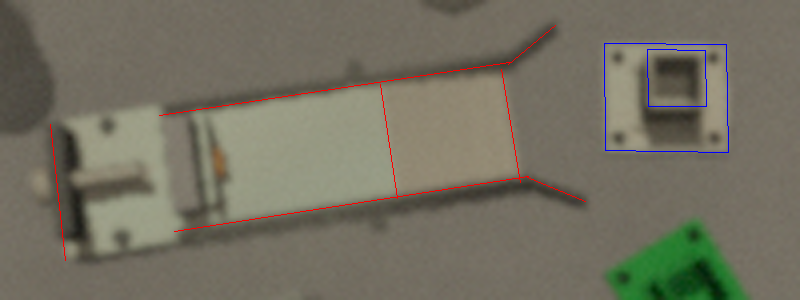

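View pics/os1.png

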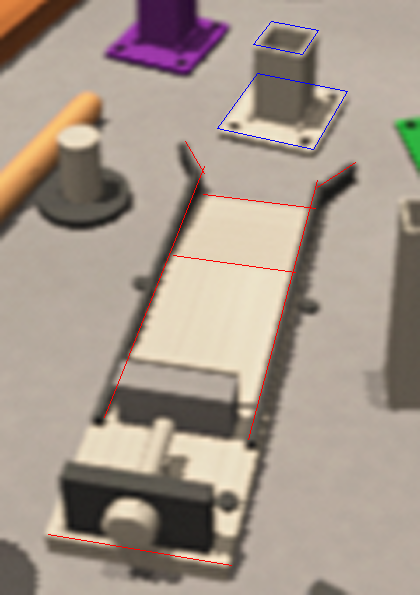

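```bash
python3 - <<'E'
s=open('f1.py').read()
s=s.replace("Xs=np.array([(.21,-.05,.014),(.21,.05,.014),","Xs=np.array([(.21,-.05,0),(.21,.05,0),(.13,-.0425,.022),(.13,.0425,.022),")
s=s.replace("[(200,523),(340,545),","[(200,523),(340,545),((240+101/3.5-180)*2.7,(150+420/3.5-110)*2.7),((240+250/3.5-180)*2.7,(150+444/3.5-110)*2.7),")
s=s.replace("(63,298),(78,412)","(60,298),(74,412)")
s=s.replace("'ot1'","'ot2'").replace("'os1'","'os2'")
open('f1.py','w').write(s)
E
python3 f1.py; python3 -c "
from h import *
z=np.load('pose.npz')
print(T(z['qj'],[(x,0,0) for x in(-.12,-.03,.03,.07)]))"
```

```text
jig [0.5831 0.1022 1.7142] 98.21898638902985
[[ 0.0783 -0.534 ]
 [ 0.5628 -0.3611]
 [-0.3093  0.3703]
 [-0.7947 -0.142 ]
 [-0.6345 -0.4101]
 [ 0.1148  3.1203]
 [-0.165   3.871 ]
 [ 0.7489 -1.3421]
 [-0.8723 -1.81  ]
 [ 0.7969 -1.9204]
 [ 0.8019 -2.2491]]
foot [ 0.6183 -0.1293  1.5519] 88.91847791742555
[[-0.0935  0.2118]
 [-0.2302 -0.5885]
 [ 0.3726  0.2835]
 [-0.1668 -0.12  ]
 [-1.2601 -0.2268]
 [ 0.8678  0.2504]
 [ 0.3194 -0.3018]]
foot in jig -0.23414746400603595 -0.0017816216482652927 -9.300508471604294
[[ 0.6002365  -0.01657138  0.        ]
 [ 0.58737037  0.07250422  0.        ]
 [ 0.57879296  0.13188795  0.        ]
 [ 0.57307468  0.17147711  0.        ]]
```

View pics/ot2.png

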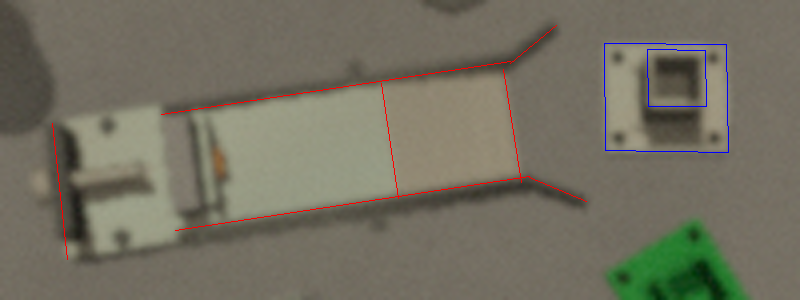

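View pics/os2.png

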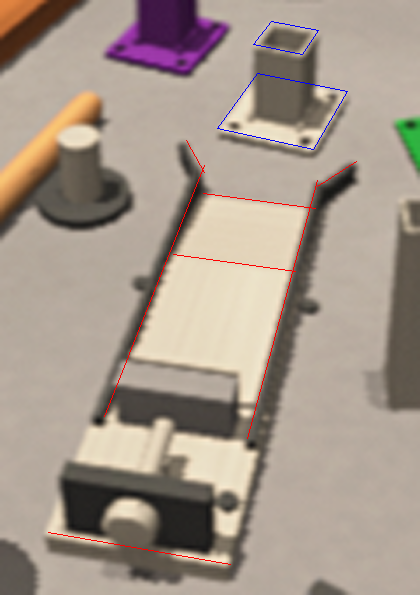

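Run:
```python
from h import *
np.set_printoptions(precision=4,suppress=True)
qj=np.load('pose.npz')['qj']
pt=imaging.capture('top')
def injig(X):
    c,s=np.cos(qj[2]),np.sin(qj[2]);d=X[:2]-qj[:2];return np.array([c*d[0]+s*d[1],-s*d[0]+c*d[1],X[2]])
ct=lambda a:np.array(a)/3.3+[190,110]-.35
for n,a,z in[('offcut',(252,467),.14),('round top',(388,151),.058),('can top',None,.17),('purple base',(646,135),.008),('green base',(580,445),.008),('shoe tip',(203,333),.02),('pad face top L',(190,300),.046),('pad face top',(196,372),.046),('headtop R',(182,290),.046)]:
    uv=ct(a) if a else (175,165)
    X=atz(pt,uv,z);print(n,X,injig(X))
```

```text
offcut [0.4454 0.133  0.14  ] [0.0501 0.1319 0.14  ]
round top [0.7219 0.027  0.058 ] [-0.0943 -0.1266  0.058 ]
can top [0.6658 0.3654 0.17  ] [ 0.2487 -0.1195  0.17  ]
purple base [ 0.7498 -0.2063  0.008 ] [-0.3292 -0.1209  0.008 ]
green base [ 0.4704 -0.137   0.008 ] [-0.2207  0.1457  0.008 ]
shoe tip [0.5702 0.1895 0.02  ] [0.0883 0.0002 0.02  ]
pad face top L [0.5946 0.1974 0.046 ] [ 0.0926 -0.025   0.046 ]
pad face top [0.5325 0.1912 0.046 ] [0.0953 0.0373 0.046 ]
headtop R [0.6034 0.2044 0.046 ] [ 0.0983 -0.0347  0.046 ]
```

Run:
```python
import cv2
a=cv2.imread('pics/t1.png')[185:245,195:265];cv2.imwrite('pics/padc.png',cv2.resize(a,None,fx=9,fy=9,interpolation=2))
```

```text
(no output)
```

View pics/padc.png

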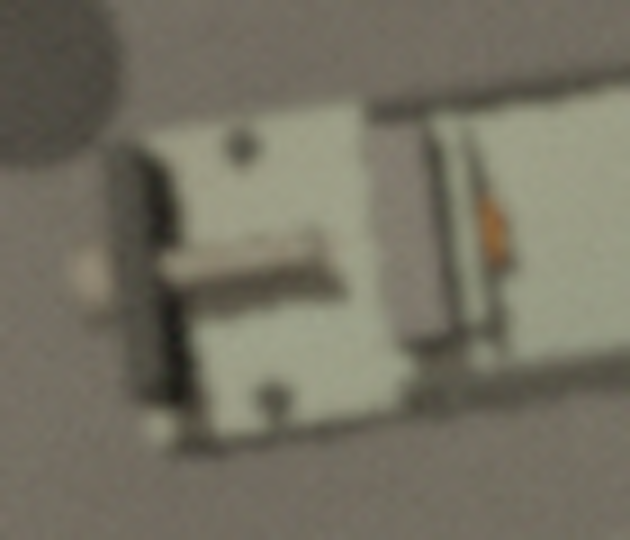

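Call:
apply_moves(xyz=[[0, 0, 0], [0, 0, 0], [0, 0, 0], [0, 0, 0], [0, 0, 0], [0, 0, 0], [0, 0, 0], [0, 0, 0], [0, 0, 0]], twist=[-8.4, -8.4, -8.4, -8.4, -8.4, -8.4, -8.4, -8.4, -8.4], claw=[0, 0, 0, 0, 0, 0, 0, 0, 0])

```text
time_s: 1.75
tcp_pos: [0.2444, -0.5752, 0.2367]
ee_rot: [[0.0, -0.983, -0.183], [-0.0, -0.183, 0.983], [-1.0, -0.0, -0.0]]
wrist_force: [-0.1, -0.4, -0.4]
gripper_width: 0.265
```

```bash
cat >> h.py <<'E'
def where(tx=None,ty=None,tz=None):
    qj=np.load('pose.npz')['qj'];s=r.sense();c,sn=np.cos(qj[2]),np.sin(qj[2]);d=np.array(s['tcp_pos'])[:2]-qj[:2]
    R=np.array(s['ee_rot']);J=np.array([[c,-sn,0],[sn,c,0],[0,0,1]]);x,y=c*d[0]+sn*d[1],-sn*d[0]+c*d[1]
    RJ=J.T@R
    print('t',round(s['time_s'],2),'tcp jig',np.round([x,y,s['tcp_pos'][2]],4),'F jig',np.round(J.T@np.array(s['wrist_force']),2),'grip',round(s['gripper_width'],3))
    print('toolaxes in jig (cols)\n',np.round(RJ,3),'joints',np.round(s['joints'],1))
    if tx is not None: print('tool delta',np.round(RJ.T@(np.array([tx,ty,tz])-[x,y,s['tcp_pos'][2]]),4))
E
python3 -c "
from h import *
where(-.305,0,.235)"
```

```text
t 1.75 tcp jig [-0.622   0.4321  0.2367] F jig [-0.35  0.2  -0.37] grip 0.265
toolaxes in jig (cols)
 [[-0.    -0.04   0.999]
 [-0.     0.999  0.04 ]
 [-1.    -0.    -0.   ]] joints [-52.2  22.    0.5  -0.  -68.4  62.7]
tool delta [ 0.0016 -0.4445  0.2993]
```

Call:
apply_moves(xyz=[[0, -0.042, 0.03], [0, -0.042, 0.03], [0, -0.042, 0.03], [0, -0.042, 0.03], [0, -0.042, 0.03], [0, -0.042, 0.03], [0, -0.042, 0.03], [0, -0.042, 0.03], [0, -0.042, 0.03], [0, -0.042, 0.03], [0, 0, 0]], twist=[2.3, 0, 0, 0, 0, 0, 0, 0, 0, 0, 0], claw=[0, 0, 0, 0, 0, 0, 0, 0, 0, 0, 0])

```text
time_s: 2.85
tcp_pos: [0.6091, -0.2244, 0.2366]
ee_rot: [[0.003, -0.99, -0.14], [-0.003, -0.14, 0.99], [-1.0, -0.003, -0.003]]
wrist_force: [-0.7, -0.2, 0.3]
gripper_width: 0.003
```

```bash
python3 -c "
from h import *
where(-.305,0,.235)"
```

```text
t 2.85 tcp jig [-0.327   0.021   0.2366] F jig [-0.1   0.72  0.34] grip 0.003
toolaxes in jig (cols)
 [[-0.003  0.003  1.   ]
 [-0.003  1.    -0.003]
 [-1.    -0.003 -0.003]] joints [ -5.9  24.3   3.9   0.1 -69.4  13.9]
tool delta [ 0.0016 -0.0209  0.022 ]
```

Call:
apply_moves(xyz=[[0.035, -0.021, 0.022], [0.035, 0, 0], [0.035, 0, 0], [0.035, 0, 0], [0.03, 0, 0], [0, 0, 0]], twist=[0, 0, 0, 0, 0, 0], claw=[0, 0, 0, 0, 0, 0])

```text
time_s: 3.45
tcp_pos: [0.6309, -0.1989, 0.0641]
ee_rot: [[0.01, -0.99, -0.144], [-0.004, -0.144, 0.99], [-1.0, -0.009, -0.006]]
wrist_force: [-1.5, -0.3, -1.2]
gripper_width: 0.004
```

```bash
python3 -c "
from h import *
where(-.305,0,.028)
pt=snap('top','t3');ps=snap('side','s3')
q=np.load('pose.npz')
it=[(q['qj'],JL,(0,0,255)),(q['qf'],FL,(255,0,0))]
overlay(ps,it,'os3',(260,60,420,230),4)
overlay(pt,it,'ot3',(290,150,430,260),5)
"
```

```text
t 3.45 tcp jig [-0.3049 -0.0043  0.0641] F jig [-0.06  1.56 -1.22] grip 0.004
toolaxes in jig (cols)
 [[-0.006 -0.001  1.   ]
 [-0.009  1.     0.001]
 [-1.    -0.009 -0.006]] joints [ -3.4  34.1  -6.2   0.3 -49.2  11.5]
tool delta [0.0361 0.0046 0.0001]
```

View pics/os3.png

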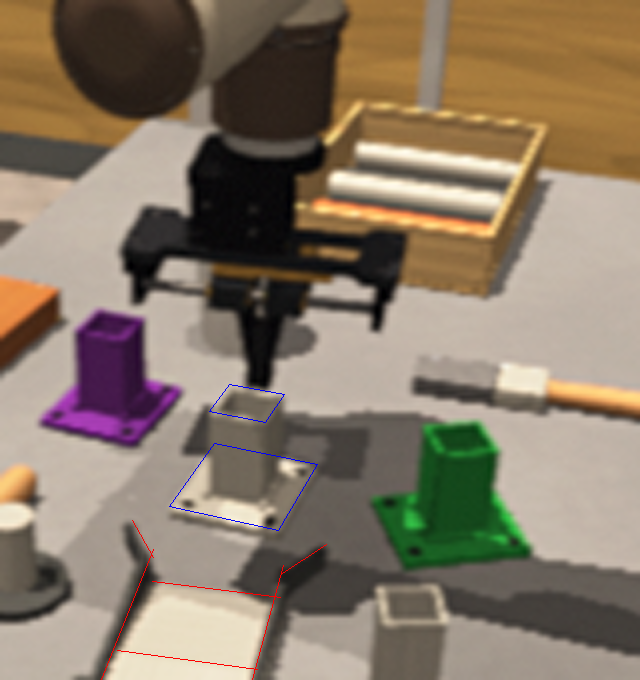

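View pics/ot3.png

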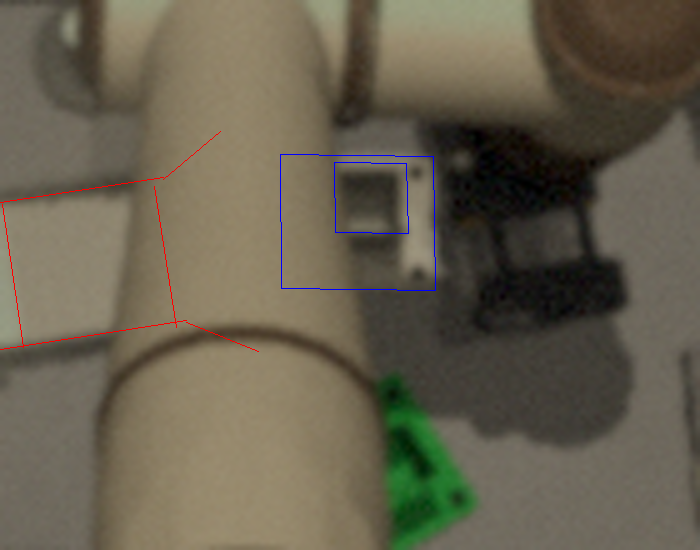

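Call:
apply_moves(xyz=[[0.018, 0.004, 0], [0.018, 0, 0], [0, 0, 0.01], [0, 0, 0.01], [0, 0, 0.005], [0, 0, 0.003], [0, 0, 0.003], [0, 0, 0.003]], twist=[0, 0, 0, 0, 0, 0, 0, 0], claw=[0, 0, 0, 0, 0, 0, 0, 0])

```text
time_s: 4.35
tcp_pos: [0.6361, -0.1658, 0.0495]
ee_rot: [[0.048, -0.988, -0.148], [-0.011, -0.148, 0.989], [-0.999, -0.046, -0.018]]
wrist_force: [-0.5, 0.5, 0.9]
gripper_width: 0.006
```

```bash
python3 -c "
from h import *
where(-.27,0,.028)
ps=snap('side','s4')
q=np.load('pose.npz')
it=[(q['qj'],JL,(0,0,255)),(q['qf'],FL,(255,0,0))]
overlay(ps,it,'os4',(260,90,400,220),5)
"
```

```text
t 4.35 tcp jig [-0.2728 -0.0141  0.0495] F jig [0.58 0.41 0.85] grip 0.006
toolaxes in jig (cols)
 [[-0.018 -0.006  1.   ]
 [-0.046  0.999  0.005]
 [-0.999 -0.046 -0.018]] joints [ -0.2  33.8  -9.6   0.9 -43.8   8.1]
tool delta [0.0208 0.0151 0.0033]
```

View pics/os4.png

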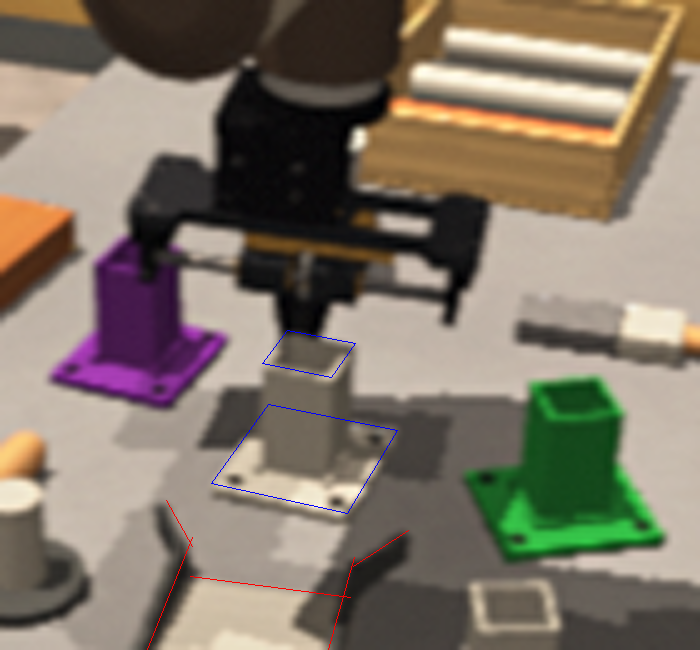

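View pics/s4.png

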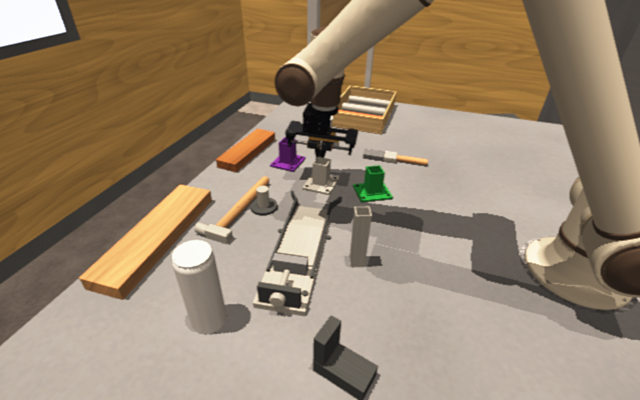

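```bash
python3 -c "
from h import *
np.set_printoptions(precision=3,suppress=True)
where(-.29,0,.05)
s=r.sense();print(np.array(s['effort']),np.array(s['moment']),np.array(s['joint_velocities']))
snap('top','t4')"
```

```text
t 4.4 tcp jig [-0.272 -0.014  0.05 ] F jig [-0.22 -0.36  0.42] grip 0.006
toolaxes in jig (cols)
 [[-0.018 -0.006  1.   ]
 [-0.046  0.999  0.005]
 [-0.999 -0.046 -0.018]] joints [ -0.2  33.8  -9.6   0.9 -43.8   8.1]
tool delta [-0.001  0.014 -0.018]
[ -0.428 -44.33   14.76    3.31    0.146  -0.009] [0.075 0.294 0.04 ] [-0.507  0.58   0.175  0.063 -0.087  0.738]
```

View pics/t4.png

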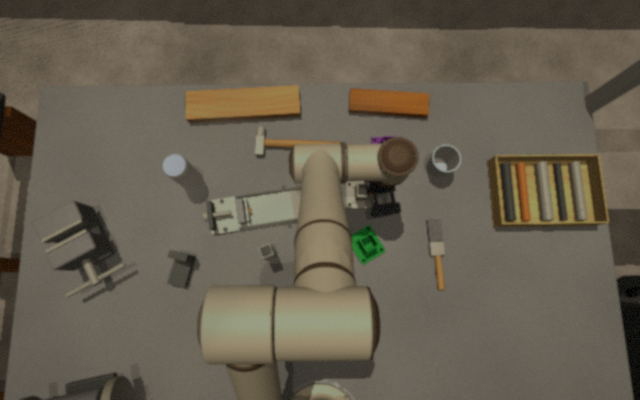

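Call:
apply_moves(xyz=[[-0.01, 0, -0.01], [0, 0, 0], [0, 0, 0]], twist=[0, 0, 0], claw=[0, 0, 0])

```text
time_s: 4.75
tcp_pos: [0.637, -0.1769, 0.0601]
ee_rot: [[0.047, -0.988, -0.147], [-0.012, -0.148, 0.989], [-0.999, -0.045, -0.018]]
wrist_force: [-0.9, 0.1, 0.2]
gripper_width: 0.009
```

```bash
python3 -c "
from h import *
where(-.29,0,.05)"
```

```text
t 4.75 tcp jig [-0.284  -0.0135  0.0601] F jig [0.25 0.84 0.22] grip 0.009
toolaxes in jig (cols)
 [[-0.018 -0.005  1.   ]
 [-0.045  0.999  0.004]
 [-0.999 -0.045 -0.018]] joints [ -1.3  33.4  -8.4   0.8 -45.4   9.2]
tool delta [ 0.0096  0.0139 -0.0058]
```

Call:
apply_moves(xyz=[[0, 0, 0], [0, 0, 0], [0, 0, 0]], twist=[0, 0, 0], claw=[0, 0, 0])

```text
time_s: 5.05
tcp_pos: [0.6368, -0.1776, 0.0599]
ee_rot: [[0.047, -0.988, -0.146], [-0.012, -0.147, 0.989], [-0.999, -0.045, -0.018]]
wrist_force: [-0.1, 0.6, 0.4]
gripper_width: 0.004
```

```bash
python3 -c "
from h import *
where(-.29,0,.05)"
```

```text
t 5.05 tcp jig [-0.2846 -0.0132  0.0599] F jig [ 0.59 -0.02  0.38] grip 0.004
toolaxes in jig (cols)
 [[-0.018 -0.004  1.   ]
 [-0.045  0.999  0.003]
 [-0.999 -0.045 -0.018]] joints [ -1.3  33.5  -8.4   0.8 -45.4   9.2]
tool delta [ 0.0094  0.0136 -0.0052]
```

```bash
python3 -c "
from h import *
np.set_printoptions(precision=1,suppress=True)
ps=imaging.capture('side')
s=r.sense();R=np.array(s['ee_rot']);p=np.array(s['tcp_pos'])
for x in (.014,-.02,-.03,-.04,-.056,-.08):
  print(x,[proj(ps,p+R@np.array([x,y,z]))[0] for y in(-.095,0,.095) for z in (0,.03)])
overlay(ps,[],'os5',(260,90,400,220),5)
# purple tube top
q=np.load('pose.npz')['qj'];print(proj(ps,T(q,[(-.31,-.1,.075),(-.35,-.1,.075),(-.35,-.14,.075),(-.31,-.14,.075)])))
"
```

```text
0.014 [array([288.2, 155.3]), array([285.7, 160.5]), array([320.1, 160. ]), array([318.3, 165.4]), array([352.7, 164.8]), array([351.5, 170.3])]
-0.02 [array([288.4, 145.1]), array([285.7, 150.1]), array([320.9, 149.7]), array([319., 155.]), array([354.1, 154.5]), array([353. , 159.9])]
-0.03 [array([288.4, 142. ]), array([285.7, 147. ]), array([321.1, 146.6]), array([319.2, 151.8]), array([354.5, 151.4]), array([353.4, 156.8])]
-0.04 [array([288.4, 138.8]), array([285.8, 143.8]), array([321.3, 143.5]), array([319.4, 148.6]), array([355. , 148.3]), array([353.8, 153.6])]
-0.056 [array([288.5, 133.7]), array([285.8, 138.6]), array([321.7, 138.4]), array([319.8, 143.5]), array([355.7, 143.2]), array([354.6, 148.4])]
-0.08 [array([288.6, 125.9]), array([285.8, 130.7]), array([322.3, 130.6]), array([320.4, 135.5]), array([356.7, 135.3]), array([355.6, 140.4])]
[[293.  144. ]
 [296.2 138. ]
 [283.4 136.7]
 [279.9 142.6]]
```

View pics/os5.png

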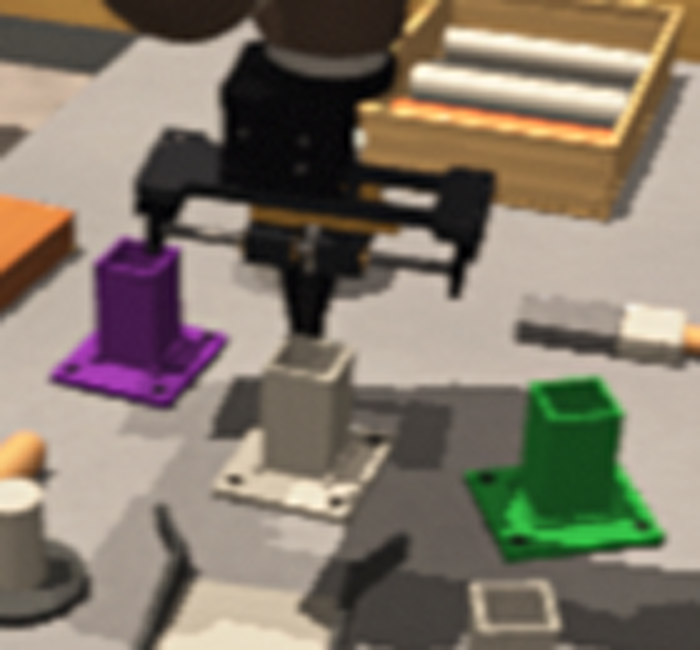

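Call:
apply_moves(xyz=[[-0.02, 0, 0], [-0.02, 0.009, -0.009], [0, 0.01, -0.009], [0, 0, 0], [0, 0, 0]], twist=[0, 0, 0, 0, 0], claw=[0, 0, 0, 0, 0])

```text
time_s: 5.6
tcp_pos: [0.617, -0.1978, 0.098]
ee_rot: [[0.043, -0.988, -0.147], [-0.011, -0.147, 0.989], [-0.999, -0.041, -0.017]]
wrist_force: [0.2, 0.6, -0.1]
gripper_width: 0.005
```

```bash
python3 -c "
from h import *
where(-.302,0.006,.06)"
```

```text
t 5.6 tcp jig [-0.3017  0.0093  0.098 ] F jig [ 0.57 -0.3  -0.11] grip 0.005
toolaxes in jig (cols)
 [[-0.017 -0.004  1.   ]
 [-0.041  0.999  0.004]
 [-0.999 -0.041 -0.017]] joints [ -3.3  30.   -8.3   0.6 -49.3  11.3]
tool delta [ 0.0381 -0.0018  0.0004]
```

Call:
apply_moves(xyz=[[0.013, 0, 0], [0.013, 0, 0], [0.012, 0, 0], [0, 0, 0]], twist=[0, 0, 0, 0], claw=[0, 0, 0, 0])

```text
time_s: 6.0
tcp_pos: [0.6172, -0.1972, 0.0531]
ee_rot: [[0.037, -0.988, -0.147], [-0.01, -0.147, 0.989], [-0.999, -0.035, -0.015]]
wrist_force: [-0.3, 0.5, -0.3]
gripper_width: 0.004
```

```bash
python3 -c "
from h import *
where(-.302,0.006,.018)
ps=snap('side','s6');overlay(ps,[],'os6',(270,90,390,200),6)"
```

```text
t 6.0 tcp jig [-0.3012  0.009   0.0531] F jig [ 0.5   0.19 -0.32] grip 0.004
toolaxes in jig (cols)
 [[-0.015 -0.005  1.   ]
 [-0.035  0.999  0.004]
 [-0.999 -0.035 -0.015]] joints [ -3.2  33.1 -10.3   0.6 -44.5  11.3]
tool delta [ 0.0352 -0.0018 -0.0003]
```

View pics/os6.png

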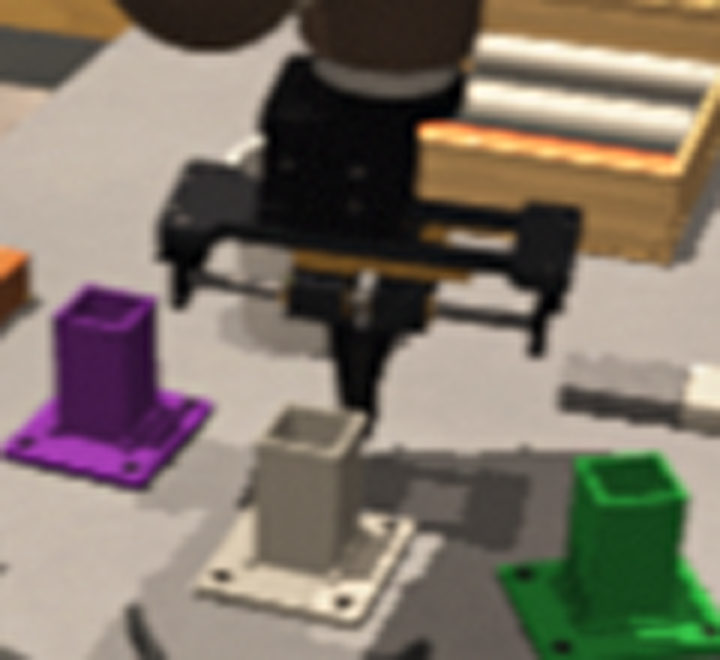

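Call:
apply_moves(xyz=[[0.012, -0.001, 0], [0.012, 0, 0], [0.006, 0, 0], [0, 0, 0]], twist=[0, 0, 0, 0], claw=[0, 0, 0, 0])

```text
time_s: 6.45
tcp_pos: [0.6207, -0.1973, 0.0212]
ee_rot: [[0.038, -0.988, -0.148], [-0.01, -0.148, 0.989], [-0.999, -0.036, -0.016]]
wrist_force: [-0.1, -0.3, -0.3]
gripper_width: 0.002
```

```bash
python3 -c "
from h import *
where(-.302,0.006,.018)"
```

```text
t 6.45 tcp jig [-0.3018  0.0056  0.0212] F jig [-0.28  0.12 -0.27] grip 0.002
toolaxes in jig (cols)
 [[-0.016 -0.006  1.   ]
 [-0.037  0.999  0.005]
 [-0.999 -0.036 -0.016]] joints [ -3.2  35.6 -11.2   0.7 -40.9  11.2]
tool delta [ 0.0032  0.0005 -0.0002]
```

Call:
apply_moves(xyz=[[0.003, -0.002, 0], [0, 0, 0], [0, 0, 0.004], [0, 0, 0.004], [0, 0, 0.004], [0, 0, 0.004], [0, 0, 0.004], [0, 0, 0.004]], twist=[0, 0, 0, 0, 0, 0, 0, 0], claw=[0, 0, 0, 0, 0, 0, 0, 0])

```text
time_s: 7.25
tcp_pos: [0.6203, -0.1732, 0.0191]
ee_rot: [[0.042, -0.988, -0.147], [-0.012, -0.148, 0.989], [-0.999, -0.04, -0.018]]
wrist_force: [0.7, -3.9, -1.8]
gripper_width: 0.004
```

```bash
cat > look.py <<'E'
from h import *
import sys
where(-.2,0,.018)
n=sys.argv[1]
ps=snap('side','s'+n);q=np.load('pose.npz')
overlay(ps,[(q['qj'],JL,(0,0,255))],'os'+n,(250,120,370,290),4)
E
python3 look.py 7
```

```text
t 7.25 tcp jig [-0.2779  0.0026  0.0191] F jig [-3.95 -0.11 -1.83] grip 0.004
toolaxes in jig (cols)
 [[-0.018 -0.005  1.   ]
 [-0.04   0.999  0.005]
 [-0.999 -0.04  -0.018]] joints [ -0.9  35.2 -12.7   1.1 -39.7   8.6]
tool delta [-0.0003 -0.0029  0.0779]
```

View pics/os7.png

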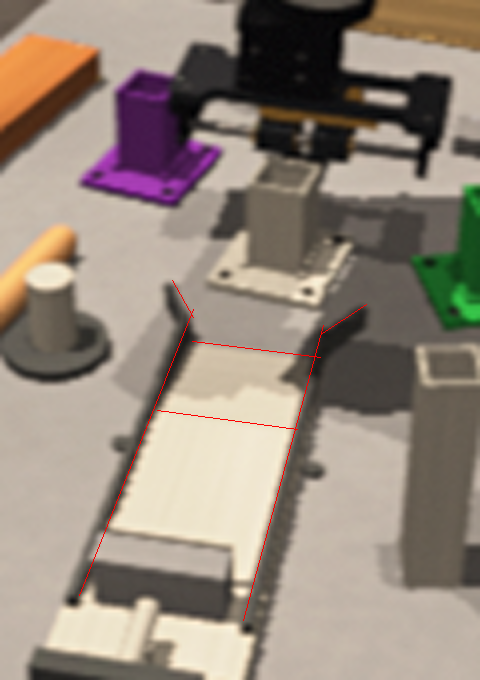

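Call:
apply_moves(xyz=[[0.001, -0.001, 0.004], [0, 0, 0.005], [0, 0, 0.005], [0, 0, 0.005], [0, 0, 0.005], [0, 0, 0.005], [0, 0, 0.005], [0, 0, 0.005], [0, 0, 0.005]], twist=[0, 0, 0, 0, 0, 0, 0, 0, 0], claw=[0, 0, 0, 0, 0, 0, 0, 0, 0])

```text
time_s: 8.2
tcp_pos: [0.6161, -0.1271, 0.0189]
ee_rot: [[0.046, -0.988, -0.148], [-0.014, -0.149, 0.989], [-0.999, -0.043, -0.021]]
wrist_force: [1.5, -3.5, 0.5]
gripper_width: 0.005
```

```bash
python3 look.py 8
```

```text
t 8.2 tcp jig [-2.317e-01  1.000e-04  1.890e-02] F jig [-3.73 -0.99  0.48] grip 0.005
toolaxes in jig (cols)
 [[-0.021 -0.006  1.   ]
 [-0.044  0.999  0.005]
 [-0.999 -0.043 -0.021]] joints [  3.5  34.  -15.4   1.6 -38.    3.8]
tool delta [ 0.0003 -0.0003  0.0317]
```

View pics/os8.png

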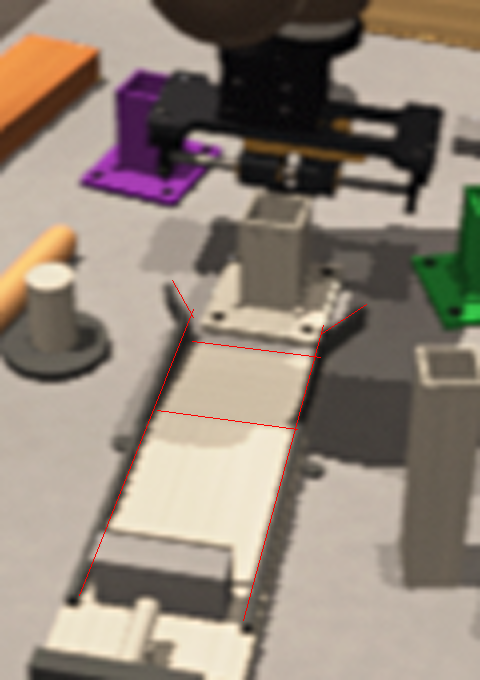

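Call:
apply_moves(xyz=[[0.001, 0, 0.005], [0, 0, 0.005], [0, 0, 0.005], [0, 0, 0.005], [0, 0, 0.005], [0, 0, 0.005]], twist=[0, 0, 0, 0, 0, 0], claw=[0, 0, 0, 0, 0, 0])

```text
time_s: 8.85
tcp_pos: [0.6141, -0.0974, 0.0193]
ee_rot: [[0.052, -0.987, -0.15], [-0.017, -0.151, 0.988], [-0.999, -0.049, -0.024]]
wrist_force: [0.5, -5.2, -0.1]
gripper_width: 0.005
```

```bash
python3 look.py 9
```

```text
t 8.85 tcp jig [-0.2019 -0.0021  0.0193] F jig [-5.26  0.3  -0.07] grip 0.005
toolaxes in jig (cols)
 [[-0.024 -0.008  1.   ]
 [-0.049  0.999  0.007]
 [-0.999 -0.049 -0.024]] joints [  6.5  33.4 -17.    2.2 -36.8   0.4]
tool delta [0.0011 0.0022 0.002 ]
```

View pics/os9.png

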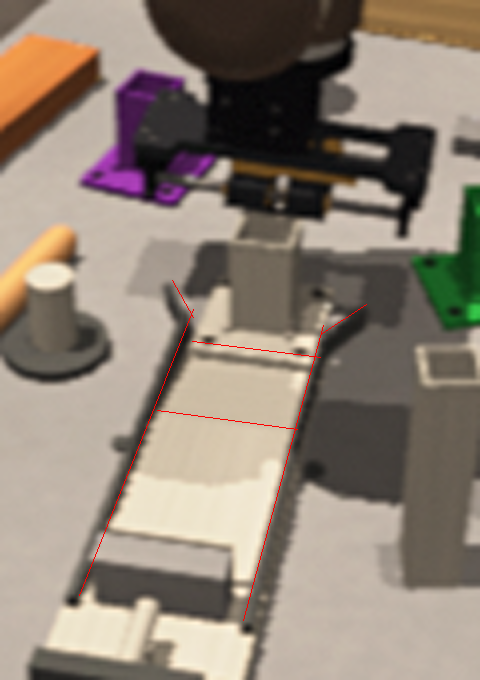

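Call:
apply_moves(xyz=[[0.002, 0.002, 0.004], [0.0005, 0, 0.005], [0.0003, 0, 0.005], [0.0003, 0, 0.005], [0.0003, 0, 0.005], [0.0003, 0, 0.005]], twist=[0, 0, 0, 0, 0, 0], claw=[0, 0, 0, 0, 0, 0])

```text
time_s: 9.5
tcp_pos: [0.6106, -0.0713, 0.0192]
ee_rot: [[0.058, -0.987, -0.151], [-0.021, -0.153, 0.988], [-0.998, -0.055, -0.03]]
wrist_force: [1.6, -7.0, 4.0]
gripper_width: 0.002
```

```bash
python3 look.py 10
```

```text
t 9.5 tcp jig [-0.1757 -0.0024  0.0192] F jig [-7.2  -0.59  3.97] grip 0.002
toolaxes in jig (cols)
 [[-0.029 -0.01   1.   ]
 [-0.055  0.998  0.009]
 [-0.998 -0.055 -0.03 ]] joints [  9.2  32.8 -18.6   3.  -35.5  -2.9]
tool delta [ 0.0018  0.0027 -0.0243]
```

View pics/os10.png

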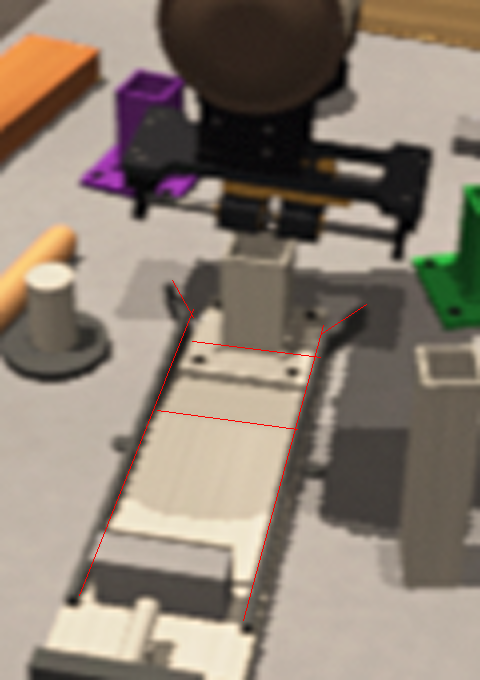

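Call:
apply_moves(xyz=[[0, 0, -0.003], [-0.01, 0, -0.005], [-0.02, 0, 0], [-0.03, 0, 0], [-0.03, 0, 0], [0, 0, 0], [0, 0, 0]], twist=[0, 0, 0, 0, 0, 0, 0], claw=[0, 0, 0, 0, 0, 0, 0])

```text
time_s: 10.25
tcp_pos: [0.6034, -0.0748, 0.1127]
ee_rot: [[0.052, -0.987, -0.151], [-0.017, -0.152, 0.988], [-0.999, -0.049, -0.024]]
wrist_force: [-0.1, -0.2, -0.7]
gripper_width: 0.007
```

```bash
python3 look.py 11; python3 -c "
from h import *
pt=snap('top','t11')"
```

```text
t 10.25 tcp jig [-0.178   0.0051  0.1127] F jig [-0.19  0.1  -0.7 ] grip 0.007
toolaxes in jig (cols)
 [[-0.024 -0.01   1.   ]
 [-0.049  0.999  0.008]
 [-0.999 -0.049 -0.024]] joints [  8.9  25.5 -14.3   1.9 -47.4  -1.4]
tool delta [ 0.0953 -0.0003 -0.0197]
```

View pics/os11.png

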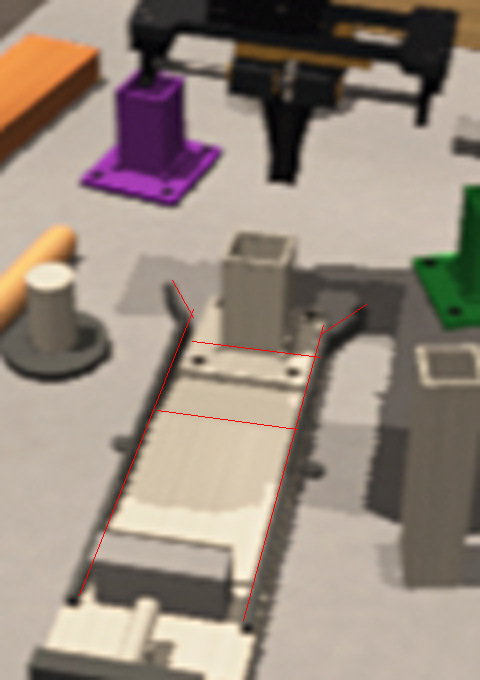

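View pics/t11.png

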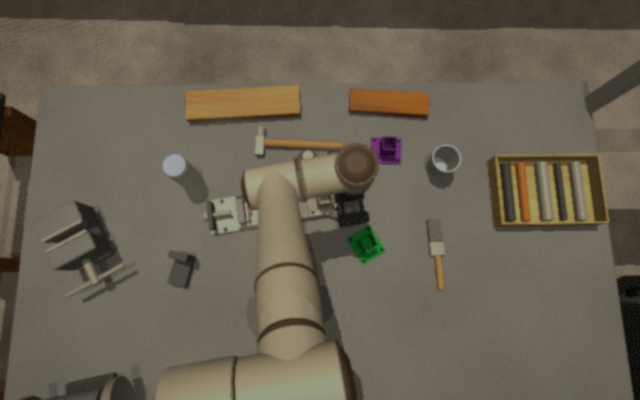

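Call:
apply_moves(xyz=[[-0.05, 0, 0], [-0.05, 0, 0], [0, 0, 0], [0.05, 0, 0], [0.05, 0, 0], [0, 0, 0]], twist=[0, 0, 0, 0, 0, 0], claw=[0, 0, 0, 0, 0, 0])

```text
time_s: 10.95
tcp_pos: [0.6016, -0.0748, 0.1082]
ee_rot: [[0.044, -0.988, -0.151], [-0.017, -0.152, 0.988], [-0.999, -0.041, -0.023]]
wrist_force: [-1.2, -0.5, -0.6]
gripper_width: 0.007
```

```bash
python3 -c "
from h import *
where(-.19,0,.112)"
```

```text
t 10.95 tcp jig [-0.1778  0.007   0.1082] F jig [-0.31  1.23 -0.57] grip 0.007
toolaxes in jig (cols)
 [[-0.023 -0.009  1.   ]
 [-0.041  0.999  0.008]
 [-0.999 -0.041 -0.023]] joints [  8.9  25.8 -14.5   1.8 -47.4  -1.3]
tool delta [-0.0032 -0.007  -0.0123]
```

Call:
apply_moves(xyz=[[0, 0, -0.05], [0, 0, -0.05], [0, 0, 0], [0, 0, 0.05], [0, 0, 0.05], [0, 0, 0]], twist=[0, 0, 0, 0, 0, 0], claw=[0, 0, 0, 0, 0, 0])

```text
time_s: 11.55
tcp_pos: [0.6038, -0.0767, 0.1113]
ee_rot: [[0.043, -0.988, -0.151], [-0.02, -0.152, 0.988], [-0.999, -0.039, -0.026]]
wrist_force: [0.6, -0.4, -0.1]
gripper_width: 0.008
```

```bash
python3 -c "
from h import *
where(-.19,0,.112)"
```

```text
t 11.55 tcp jig [-0.18    0.0051  0.1113] F jig [-0.51 -0.51 -0.1 ] grip 0.008
toolaxes in jig (cols)
 [[-0.026 -0.009  1.   ]
 [-0.04   0.999  0.008]
 [-0.999 -0.039 -0.026]] joints [  8.7  25.8 -14.    2.  -48.   -1.3]
tool delta [-0.0002 -0.005  -0.0101]
```

Call:
apply_moves(xyz=[[0, 0, 0.05], [0, 0, 0.05], [0, 0, 0], [0, 0, -0.05], [0, 0, -0.05], [0, 0, 0]], twist=[0, 0, 0, 0, 0, 0], claw=[0, 0, 0, 0, 0, 0])

```text
time_s: 12.15
tcp_pos: [0.6086, -0.0762, 0.1193]
ee_rot: [[0.052, -0.986, -0.161], [-0.02, -0.162, 0.987], [-0.998, -0.048, -0.028]]
wrist_force: [-0.1, 0.1, -0.4]
gripper_width: 0.006
```

```bash
python3 -c "
from h import *
where(-.19,0,.112)"
```

```text
t 12.15 tcp jig [-0.1802  0.0003  0.1193] F jig [ 0.08  0.09 -0.38] grip 0.006
toolaxes in jig (cols)
 [[-0.027 -0.02   0.999]
 [-0.048  0.999  0.018]
 [-0.998 -0.048 -0.028]] joints [  8.7  25.5 -13.3   2.1 -48.5  -0.8]
tool delta [ 0.0075  0.0003 -0.0096]
```

Call:
apply_moves(xyz=[[0.02, 0, 0], [0.02, 0, 0], [0.02, 0, 0], [0.015, 0, 0], [0, 0, 0]], twist=[1, 0, 0, 0, 0], claw=[0, 0, 0, 0, 0])

```text
time_s: 12.65
tcp_pos: [0.6156, -0.0812, 0.0479]
ee_rot: [[0.059, -0.989, -0.138], [-0.021, -0.139, 0.99], [-0.998, -0.055, -0.029]]
wrist_force: [0.4, 0.1, -0.4]
gripper_width: 0.004
```

```bash
python3 -c "
from h import *
where(-.17,0,.042)"
```

```text
t 12.65 tcp jig [-0.1862 -0.0059  0.0479] F jig [ 0.01 -0.36 -0.4 ] grip 0.004
toolaxes in jig (cols)
 [[-0.029  0.003  1.   ]
 [-0.055  0.998 -0.005]
 [-0.998 -0.055 -0.029]] joints [  8.2  30.9 -16.4   2.6 -39.5  -2.2]
tool delta [0.0051 0.0063 0.0163]
```

Call:
apply_moves(xyz=[[0.003, 0.004, 0.01], [0.002, 0.003, 0.01], [0, 0, 0.008], [0, 0, 0.008], [0, 0, 0.008]], twist=[0, 0, 0, 0, 0], claw=[0, 0, 0, 0, 0])

```text
time_s: 13.15
tcp_pos: [0.6051, -0.04, 0.0488]
ee_rot: [[0.067, -0.988, -0.14], [-0.027, -0.142, 0.99], [-0.997, -0.062, -0.036]]
wrist_force: [1.4, -5.4, -1.9]
gripper_width: 0.009
```

```bash
python3 look.py 12
```

```text
t 13.15 tcp jig [-0.1439 -0.0015  0.0488] F jig [-5.5  -0.62 -1.9 ] grip 0.009
toolaxes in jig (cols)
 [[-0.036  0.001  0.999]
 [-0.062  0.998 -0.003]
 [-0.997 -0.062 -0.036]] joints [ 12.6  29.6 -19.3   3.8 -37.7  -7.5]
tool delta [ 0.0326  0.0033 -0.055 ]
```

View pics/os12.png

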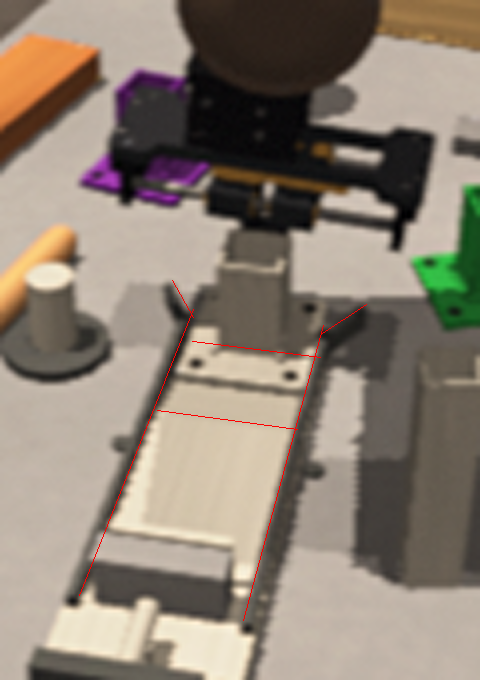

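Call:
apply_moves(xyz=[[0.001, 0.001, 0.008], [0, 0, 0.008], [0, 0, 0.008], [0, 0, 0.008], [0, 0, 0.008]], twist=[0, 0, 0, 0, 0], claw=[0, 0, 0, 0, 0])

```text
time_s: 13.7
tcp_pos: [0.6021, -0.0043, 0.0551]
ee_rot: [[0.077, -0.987, -0.144], [-0.035, -0.147, 0.989], [-0.996, -0.071, -0.046]]
wrist_force: [0.4, -8.1, 3.4]
gripper_width: 0.004
```

```bash
python3 look.py 13
```

```text
t 13.7 tcp jig [-0.1081 -0.0036  0.0551] F jig [-8.05  0.77  3.45] grip 0.004
toolaxes in jig (cols)
 [[-0.045 -0.004  0.999]
 [-0.071  0.997  0.001]
 [-0.996 -0.071 -0.046]] joints [ 16.5  28.6 -20.6   5.2 -37.3 -12.2]
tool delta [ 0.0409  0.0065 -0.0901]
```

View pics/os13.png

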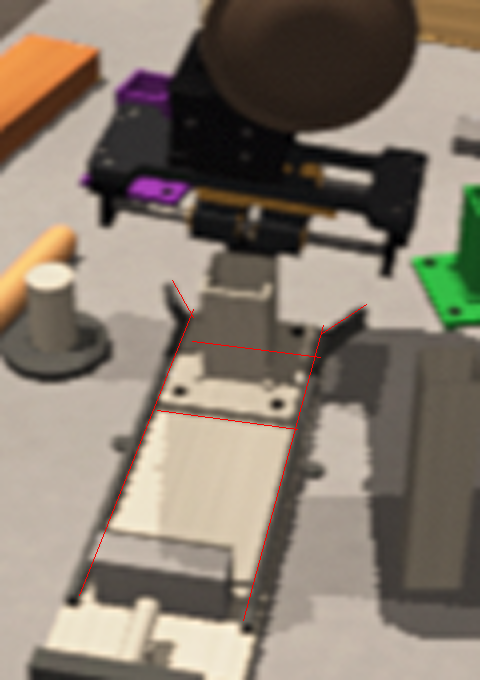

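Call:
apply_moves(xyz=[[0.002, 0.002, 0.015], [0.002, 0.001, 0.015], [0.002, 0, 0.015]], twist=[0, 0, 0], claw=[0, 0, 0])

```text
time_s: 14.05
tcp_pos: [0.5957, 0.0384, 0.0519]
ee_rot: [[0.084, -0.986, -0.142], [-0.037, -0.146, 0.989], [-0.996, -0.078, -0.049]]
wrist_force: [1.1, -7.3, 5.7]
gripper_width: 0.003
```

```bash
python3 look.py 14
```

```text
t 14.05 tcp jig [-0.065  -0.0033  0.0519] F jig [-7.33 -0.02  5.7 ] grip 0.003
toolaxes in jig (cols)
 [[-0.048 -0.003  0.999]
 [-0.078  0.997 -0.   ]
 [-0.996 -0.078 -0.049]] joints [ 21.   28.4 -22.1   6.3 -35.9 -17.7]
tool delta [ 0.0401  0.0065 -0.1332]
```

View pics/os14.png

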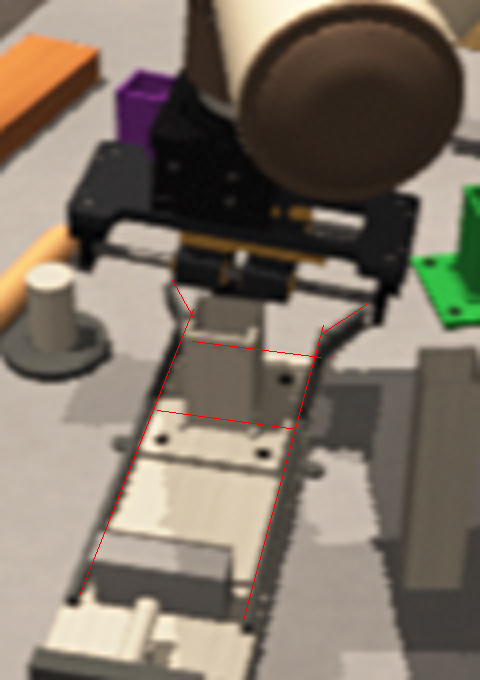

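Call:
apply_moves(xyz=[[0.003, 0.002, 0.015], [0.002, 0.001, 0.015], [0.002, 0, 0.015]], twist=[0, 0, 0], claw=[0, 0, 0])

```text
time_s: 14.4
tcp_pos: [0.5883, 0.0831, 0.046]
ee_rot: [[0.089, -0.986, -0.143], [-0.037, -0.147, 0.988], [-0.995, -0.083, -0.05]]
wrist_force: [1.0, -7.5, 6.3]
gripper_width: -0.001
```

```bash
python3 look.py 15
```

```text
t 14.4 tcp jig [-0.0197 -0.0024  0.046 ] F jig [-7.53  0.06  6.31] grip -0.001
toolaxes in jig (cols)
 [[-0.05  -0.005  0.999]
 [-0.083  0.997  0.   ]
 [-0.995 -0.083 -0.05 ]] joints [ 25.6  28.7 -23.2   7.3 -34.7 -23.1]
tool delta [ 0.0367  0.0056 -0.1787]
```

View pics/os15.png

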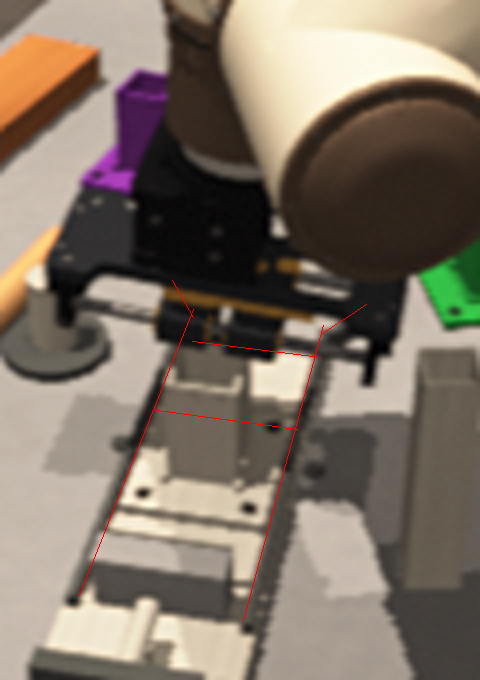

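Run:
```python
from h import *
np.set_printoptions(precision=4,suppress=True)
ps=snap('side','s16');q=np.load('pose.npz')['qj']
for x in (.0,.008,.016): overlay(ps,[([*T(q,[(x,0,0)])[0][:2],q[2],.014],FL,(255,0,0))],'os16_%d'%(x*1000),(270,180,340,280),6)
def injig(X):
    c,s=np.cos(q[2]),np.sin(q[2]);d=X[:2]-q[:2];return np.array([c*d[0]+s*d[1],-s*d[0]+c*d[1],X[2]])
for u in [(118,510),(265,528)]: print(injig(atz(ps,np.array(u)/4+[250,120]-.4,.022)))
```

```text
[ 0.0659 -0.0398  0.022 ]
[0.0632 0.041  0.022 ]
```

View pics/os16_8.png

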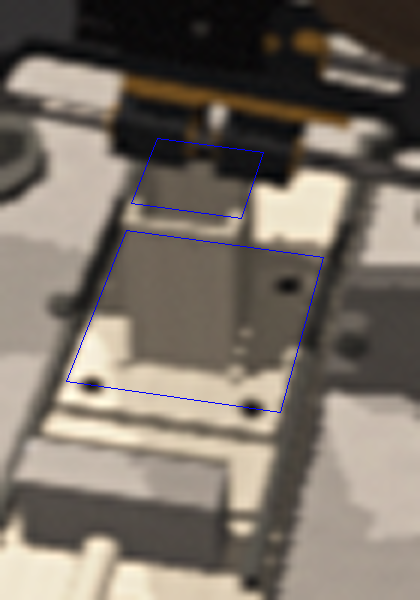

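Run:
```python
import cv2
a=cv2.imread('pics/s16.png')[200:275,275:330];cv2.imwrite('pics/s16c.png',cv2.resize(a,None,fx=10,fy=8,interpolation=2))
a=cv2.resize(cv2.imread('pics/s16.png')[205:275,270:345],None,fx=8,fy=8,interpolation=2);cv2.imwrite('pics/s16d.png',a)
```

```text
(no output)
```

View pics/s16d.png

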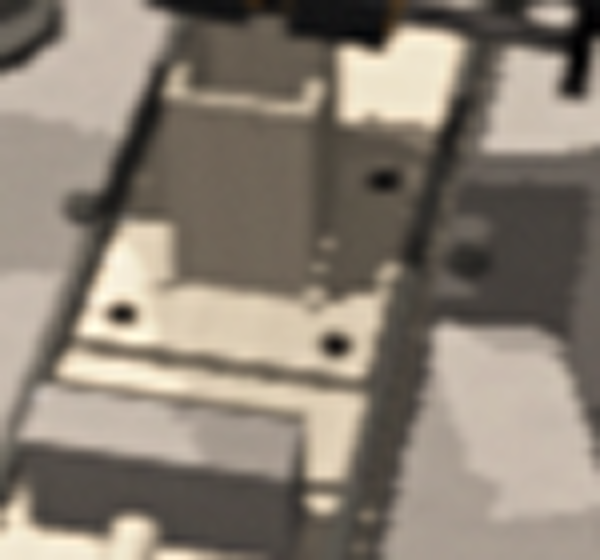

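```bash
python3 look.py 17; python3 -c "
from h import *
snap('top','t17')"
```

```text
t 14.5 tcp jig [-0.0179 -0.0024  0.0452] F jig [ 0.65  0.38 -0.72] grip 0.006
toolaxes in jig (cols)
 [[-0.048 -0.006  0.999]
 [-0.083  0.997  0.002]
 [-0.995 -0.083 -0.048]] joints [ 25.8  28.7 -23.2   7.2 -34.6 -23.1]
tool delta [ 0.0356  0.0058 -0.1806]
```

View pics/t17.png

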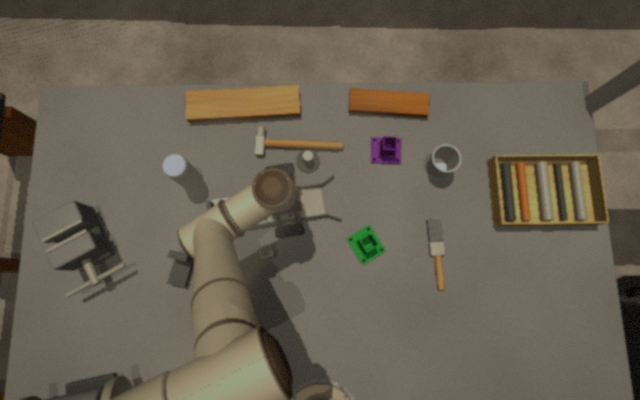

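```bash
cat > fitfoot.py <<'E'
from h import *
def ffit(ps,uv_plateL,uv_plateR,uv_tL,uv_tR):
    q=np.load('pose.npz')['qj']
    P=np.array([(.045,-.04,.008),(.045,.04,.008),(.02,-.02,.075),(.02,.02,.075)])
    uv=np.array([uv_plateL,uv_plateR,uv_tL,uv_tR])
    def f(v):
        x,y,yaw,pit=v;c,s=np.cos(pit),np.sin(pit)
        A=np.c_[P[:,0]*c+P[:,2]*s,P[:,1],P[:,2]*c-P[:,0]*s]
        A=T([x,y,yaw],A);A[:,2]+=.014
        return (proj(ps,T(q,A))-uv).ravel()
    s=least_squares(f,[0.01,0,0,0]);print('foot in jig x,y,yaw,pitch(nose down+)',np.round(s.x,4));print(np.round(s.fun.reshape(-1,2),1))
E
python3 - <<'E'
from fitfoot import *
ps=imaging.capture('side')
g=lambda u:np.array(u)/8+[270,205]-.45
ffit(ps,g((80,341)),g((366,381)),g((166,97)),g((322,112)))
E
```

```text
foot in jig x,y,yaw,pitch(nose down+) [ 0.0239  0.001   0.0121 -0.0619]
[[-0.2 -0. ]
 [ 0.4  0. ]
 [ 0.4 -0.2]
 [-0.5  0.2]]
```

Call:
apply_moves(xyz=[[0, 0.002, 0.008], [0, 0, 0.006], [0, 0, 0.006]], twist=[0, 0, 0], claw=[0, 0, 0])

```text
time_s: 14.95
tcp_pos: [0.5831, 0.1002, 0.0444]
ee_rot: [[0.087, -0.986, -0.14], [-0.039, -0.144, 0.989], [-0.995, -0.08, -0.051]]
wrist_force: [2.4, -7.4, 2.4]
gripper_width: 0.005
```

Run:
```python
from h import *
where(0,0,.045)
ps=snap('side','s18');where()
cv2.imwrite('pics/s18d.png',cv2.resize(cv2.imread('pics/s18.png')[205:275,270:345],None,fx=8,fy=8,interpolation=2))
```

```text
t 14.95 tcp jig [-0.002   0.0002  0.0444] F jig [-7.67 -1.36  2.35] grip 0.005
toolaxes in jig (cols)
 [[-0.051 -0.002  0.999]
 [-0.08   0.997 -0.002]
 [-0.995 -0.08  -0.051]] joints [ 27.5  28.7 -23.5   7.6 -34.6 -25.4]
tool delta [-0.0006 -0.0003  0.0019]
t 15.0 tcp jig [-0.0011  0.0001  0.0443] F jig [-2.44 -0.45  1.69] grip 0.01
toolaxes in jig (cols)
 [[-0.051 -0.002  0.999]
 [-0.081  0.997 -0.002]
 [-0.995 -0.081 -0.051]] joints [ 27.6  28.7 -23.5   7.6 -34.6 -25.4]
```

View pics/s18d.png

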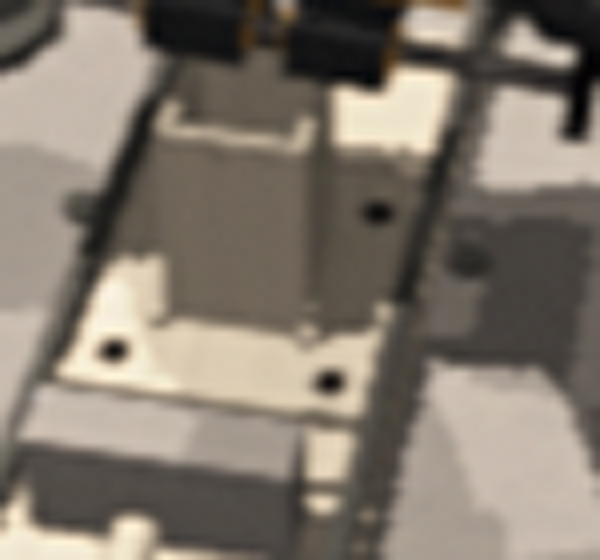

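Run:
```python
from fitfoot import *
ps=imaging.capture('side')
g=lambda u:np.array(u)/8+[270,205]-.45
ffit(ps,g((60,378)),g((358,418)),g((155,130)),g((313,148)))
q=np.load('pose.npz')['qj']
c,s=np.cos(q[2]),np.sin(q[2])
for u in((38,387),(302,424)):
  X=atz(ps,g(u),.046);d=X[:2]-q[:2];print('head/pad rear-top edge facing foot',c*d[0]+s*d[1],-s*d[0]+c*d[1])
where()
```

```text
foot in jig x,y,yaw,pitch(nose down+) [ 0.0399  0.0014  0.01   -0.0837]
[[ 0.4  0.1]
 [ 0.1  0.3]
 [ 0.2 -0.3]
 [-0.7 -0.1]]
head/pad rear-top edge facing foot 0.10854447295954976 -0.03692065431377149
head/pad rear-top edge facing foot 0.10770141504199282 0.03168209039667922
t 15.05 tcp jig [-0.0011  0.0002  0.0443] F jig [-1.52 -0.3   1.13] grip 0.006
toolaxes in jig (cols)
 [[-0.05  -0.002  0.999]
 [-0.081  0.997 -0.002]
 [-0.995 -0.081 -0.05 ]] joints [ 27.6  28.7 -23.5   7.5 -34.6 -25.4]
```

Call:
apply_moves(xyz=[[0, 0, 0.005], [0, 0, 0.005]], twist=[0, 0], claw=[0, 0])

```text
time_s: 15.25
tcp_pos: [0.5818, 0.109, 0.0444]
ee_rot: [[0.087, -0.986, -0.139], [-0.04, -0.143, 0.989], [-0.995, -0.08, -0.052]]
wrist_force: [1.2, -6.2, 3.5]
gripper_width: 0.004
```

Run:
```python
from h import *
where()
```

```text
t 15.25 tcp jig [0.0069 0.0003 0.0444] F jig [-6.35 -0.27  3.49] grip 0.004
toolaxes in jig (cols)
 [[-0.052 -0.001  0.999]
 [-0.08   0.997 -0.003]
 [-0.995 -0.08  -0.052]] joints [ 28.4  28.8 -23.5   7.7 -34.7 -26.5]
```

Call:
apply_moves(xyz=[[0, 0, 0.003], [0, 0, 0.003]], twist=[0, 0], claw=[0, 0])

```text
time_s: 15.45
tcp_pos: [0.5811, 0.1133, 0.0445]
ee_rot: [[0.086, -0.987, -0.138], [-0.042, -0.142, 0.989], [-0.995, -0.079, -0.054]]
wrist_force: [1.1, -6.5, 3.5]
gripper_width: 0.007
```

Run:
```python
from h import *
where()
```

```text
t 15.45 tcp jig [0.0112 0.0003 0.0445] F jig [-6.62 -0.2   3.5 ] grip 0.007
toolaxes in jig (cols)
 [[-0.054  0.     0.999]
 [-0.079  0.997 -0.005]
 [-0.995 -0.079 -0.054]] joints [ 28.9  28.8 -23.5   7.9 -34.8 -27.1]
```

Call:
apply_moves(xyz=[[0, 0, 0.003], [0, 0, 0.003]], twist=[0.2, 0], claw=[0, 0])

```text
time_s: 15.65
tcp_pos: [0.5805, 0.117, 0.045]
ee_rot: [[0.085, -0.987, -0.134], [-0.045, -0.138, 0.989], [-0.995, -0.078, -0.056]]
wrist_force: [1.5, -7.8, 4.1]
gripper_width: 0.007
```

Run:
```python
from h import *
where()
```

```text
t 15.65 tcp jig [0.015  0.0005 0.045 ] F jig [-7.96 -0.42  4.1 ] grip 0.007
toolaxes in jig (cols)
 [[-0.057  0.005  0.998]
 [-0.078  0.997 -0.009]
 [-0.995 -0.078 -0.056]] joints [ 29.3  28.8 -23.4   8.1 -35.  -28. ]
```

Call:
apply_moves(xyz=[[0, 0, 0.003], [0, 0, 0.003]], twist=[0, 0], claw=[0, 0])

```text
time_s: 15.85
tcp_pos: [0.5799, 0.1202, 0.0456]
ee_rot: [[0.084, -0.988, -0.133], [-0.048, -0.137, 0.989], [-0.995, -0.077, -0.059]]
wrist_force: [1.8, -8.5, 4.1]
gripper_width: 0.006
```

Run:
```python
from h import *
where()
ps=snap('side','s19')
cv2.imwrite('pics/s19d.png',cv2.resize(cv2.imread('pics/s19.png')[205:275,270:345],None,fx=8,fy=8,interpolation=2))
where()
```

```text
t 15.85 tcp jig [0.0183 0.0006 0.0456] F jig [-8.7  -0.55  4.12] grip 0.006
toolaxes in jig (cols)
 [[-0.06   0.006  0.998]
 [-0.076  0.997 -0.01 ]
 [-0.995 -0.077 -0.059]] joints [ 29.7  28.8 -23.4   8.3 -35.3 -28.6]
t 15.9 tcp jig [0.0185 0.0005 0.0456] F jig [-5.97 -0.22  4.06] grip 0.002
toolaxes in jig (cols)
 [[-0.059  0.006  0.998]
 [-0.077  0.997 -0.01 ]
 [-0.995 -0.077 -0.059]] joints [ 29.7  28.8 -23.4   8.3 -35.3 -28.6]
```

View pics/s19d.png

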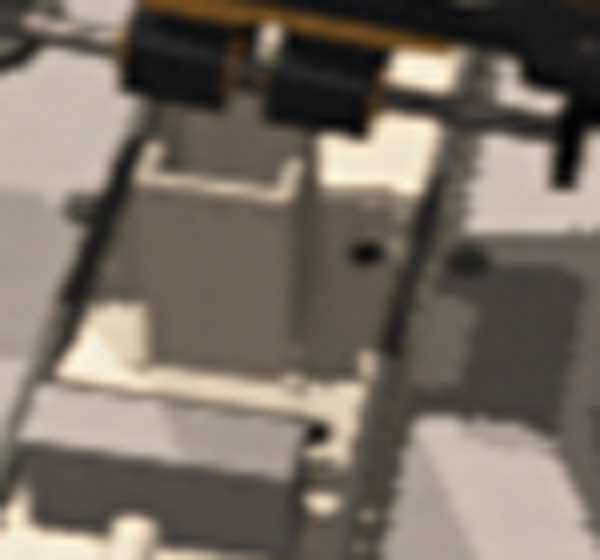

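Call:
apply_moves(xyz=[[0, 0, 0.003], [0, 0, 0.003]], twist=[-0.3, 0], claw=[0, 0])

```text
time_s: 16.1
tcp_pos: [0.5795, 0.1229, 0.0469]
ee_rot: [[0.083, -0.987, -0.137], [-0.052, -0.141, 0.989], [-0.995, -0.075, -0.063]]
wrist_force: [2.5, -12.2, 8.9]
gripper_width: 0.005
```

Run:
```python
from h import *
where()
```

```text
t 16.1 tcp jig [0.021  0.0006 0.0469] F jig [-12.39  -0.74   8.95] grip 0.005
toolaxes in jig (cols)
 [[-0.064  0.001  0.998]
 [-0.075  0.997 -0.006]
 [-0.995 -0.075 -0.063]] joints [ 30.   28.7 -23.3   8.6 -35.6 -28.9]
```

Call:
apply_moves(xyz=[[0, 0, 0.003], [0, 0, 0.003]], twist=[0, 0], claw=[0, 0])

```text
time_s: 16.3
tcp_pos: [0.5792, 0.1247, 0.0486]
ee_rot: [[0.082, -0.987, -0.135], [-0.057, -0.14, 0.988], [-0.995, -0.073, -0.068]]
wrist_force: [2.8, -10.4, 3.0]
gripper_width: 0.007
```

Run:
```python
from h import *
where()
```

```text
t 16.3 tcp jig [0.0228 0.0007 0.0486] F jig [-10.67  -1.31   2.98] grip 0.007
toolaxes in jig (cols)
 [[-0.069  0.002  0.998]
 [-0.073  0.997 -0.007]
 [-0.995 -0.073 -0.068]] joints [ 30.3  28.7 -23.2   8.9 -36.  -29.5]
```

Run:
```python
from h import *
ps=snap('side','s20');where()
cv2.imwrite('pics/s20d.png',cv2.resize(cv2.imread('pics/s20.png')[205:275,270:345],None,fx=8,fy=8,interpolation=2))
```

```text
t 16.35 tcp jig [0.0229 0.0006 0.0486] F jig [-11.43  -0.83   5.84] grip 0.004
toolaxes in jig (cols)
 [[-0.069  0.002  0.998]
 [-0.073  0.997 -0.007]
 [-0.995 -0.074 -0.068]] joints [ 30.3  28.7 -23.2   8.9 -36.  -29.5]
```

View pics/s20d.png

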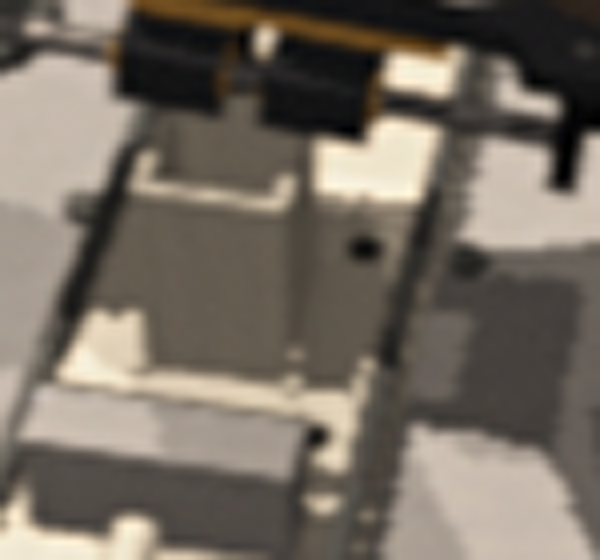

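Call:
apply_moves(xyz=[[0.001, 0, 0.003]], twist=[0], claw=[0])

```text
time_s: 16.45
tcp_pos: [0.579, 0.125, 0.0486]
ee_rot: [[0.081, -0.988, -0.135], [-0.061, -0.14, 0.988], [-0.995, -0.072, -0.072]]
wrist_force: [2.7, -13.8, 8.7]
gripper_width: 0.004
```

Run:
```python
from h import *
where()
```

```text
t 16.45 tcp jig [0.0231 0.0007 0.0486] F jig [-14.06  -0.72   8.69] grip 0.004
toolaxes in jig (cols)
 [[-0.072  0.002  0.997]
 [-0.072  0.997 -0.008]
 [-0.995 -0.072 -0.072]] joints [ 30.4  28.7 -23.3   9.1 -36.1 -29.8]
```

Call:
apply_moves(xyz=[[0.001, 0, 0.003]], twist=[0], claw=[0])

```text
time_s: 16.55
tcp_pos: [0.579, 0.1251, 0.0488]
ee_rot: [[0.08, -0.988, -0.134], [-0.065, -0.14, 0.988], [-0.995, -0.071, -0.075]]
wrist_force: [2.5, -14.0, 9.4]
gripper_width: 0.002
```

Run:
```python
from h import *
where()
```

```text
t 16.55 tcp jig [0.0232 0.0008 0.0488] F jig [-14.22  -0.46   9.42] grip 0.002
toolaxes in jig (cols)
 [[-0.076  0.003  0.997]
 [-0.07   0.997 -0.008]
 [-0.995 -0.071 -0.075]] joints [ 30.5  28.7 -23.3   9.4 -36.3 -30.1]
```

Call:
apply_moves(xyz=[[-0.0005, 0, 0.0035], [-0.0005, 0, 0.0035]], twist=[0, 0], claw=[0, 0])

```text
time_s: 16.75
tcp_pos: [0.5785, 0.1268, 0.05]
ee_rot: [[0.078, -0.988, -0.132], [-0.071, -0.138, 0.988], [-0.994, -0.068, -0.081]]
wrist_force: [7.8, -13.7, -0.8]
gripper_width: 0.004
```

Run:
```python
from h import *
where()
```

```text
t 16.75 tcp jig [0.025 0.001 0.05 ] F jig [-14.65  -5.78  -0.78] grip 0.004
toolaxes in jig (cols)
 [[-0.082  0.005  0.997]
 [-0.067  0.998 -0.011]
 [-0.994 -0.068 -0.081]] joints [ 30.8  28.7 -23.2   9.7 -36.7 -30.8]
```

Run:
```python
from h import *
ps=snap('side','s21');where()
cv2.imwrite('pics/s21d.png',cv2.resize(cv2.imread('pics/s21.png')[140:290,240:400],None,fx=5,fy=4,interpolation=2))
```

```text
t 16.8 tcp jig [0.025  0.0009 0.05  ] F jig [-13.25  -4.96   0.59] grip 0.002
toolaxes in jig (cols)
 [[-0.082  0.005  0.997]
 [-0.067  0.998 -0.01 ]
 [-0.994 -0.068 -0.081]] joints [ 30.8  28.7 -23.2   9.8 -36.7 -30.8]
```

View pics/s21d.png

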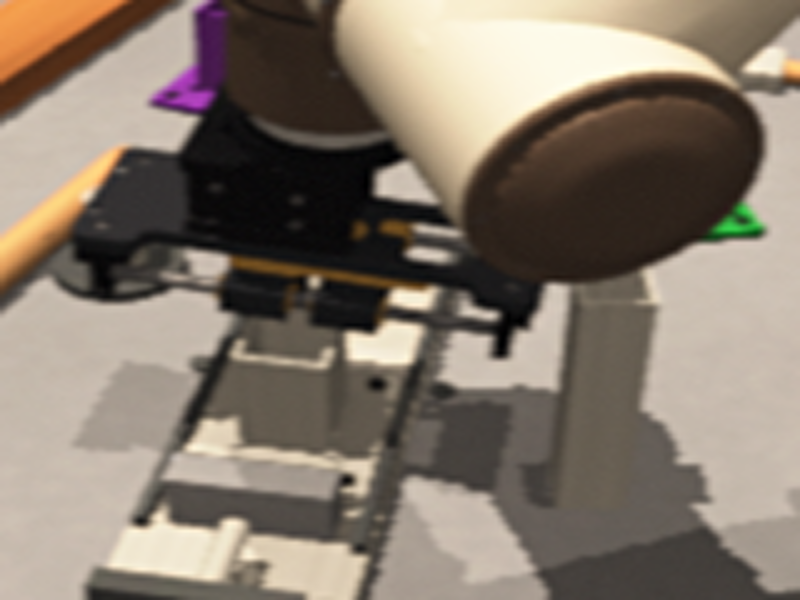

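Run:
```python
from h import *
for i in range(11):
    imaging.capture('side'); s=r.sense(); print(round(s['time_s'],2),np.round(s['wrist_force'],1),np.round(s['tcp_pos'],4))
ps=snap('side','s22')
cv2.imwrite('pics/s22d.png',cv2.resize(cv2.imread('pics/s22.png')[205:275,270:345],None,fx=8,fy=8,interpolation=2))
```

```text
16.85 [  6.6 -11.5   1.3] [0.5786 0.1268 0.0499]
16.9 [  5.6 -12.3   0.6] [0.5786 0.1268 0.0499]
16.95 [  6.6 -12.5   1.8] [0.5786 0.1268 0.0499]
17.0 [  5.8 -11.7   1.6] [0.5786 0.1268 0.0499]
17.05 [  6.1 -11.    1. ] [0.5786 0.1268 0.0499]
17.1 [  5.3 -12.4   0.4] [0.5786 0.1268 0.0499]
17.15 [  7.2 -12.1   0.2] [0.5786 0.1268 0.05  ]
17.2 [  5.6 -12.7   1.6] [0.5786 0.1268 0.0499]
17.25 [  5.7 -11.6   0.6] [0.5786 0.1268 0.0499]
17.3 [  4.6 -11.6   1.2] [0.5786 0.1268 0.0499]
17.35 [  5.9 -11.8   1.9] [0.5786 0.1268 0.05  ]
```

View pics/s22d.png

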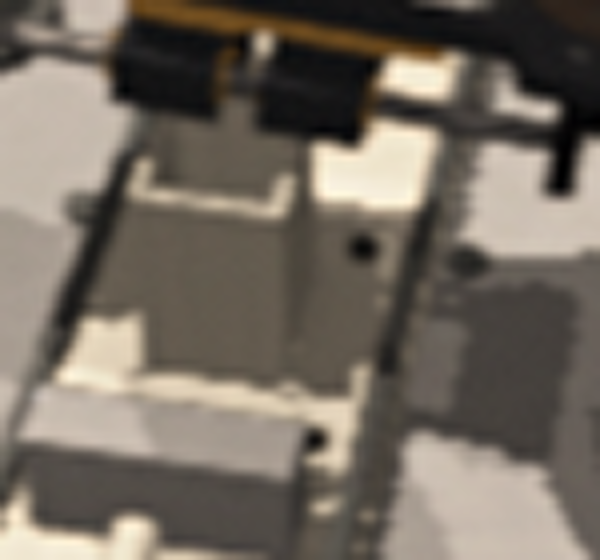

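Call:
apply_moves(xyz=[[0, 0, 0.0042]], twist=[0], claw=[0])

```text
time_s: 17.5
tcp_pos: [0.5784, 0.1275, 0.05]
ee_rot: [[0.077, -0.988, -0.131], [-0.076, -0.137, 0.988], [-0.994, -0.066, -0.085]]
wrist_force: [7.7, -17.0, 3.5]
gripper_width: 0.005
```

Run:
```python
from h import *
where()
for i in range(9):
    imaging.capture('side'); s=r.sense(); print(round(s['time_s'],2),np.round(s['wrist_force'],1),np.round(s['tcp_pos'],4))
```

```text
t 17.5 tcp jig [0.0257 0.001  0.05  ] F jig [-17.96  -5.18   3.54] grip 0.005
toolaxes in jig (cols)
 [[-0.086  0.006  0.996]
 [-0.065  0.998 -0.011]
 [-0.994 -0.066 -0.085]] joints [ 30.9  28.8 -23.2  10.  -36.9 -31.1]
17.55 [  7.2 -14.2   2.2] [0.5784 0.1275 0.05  ]
17.6 [  6.3 -15.8   2.6] [0.5784 0.1275 0.05  ]
17.65 [  7.  -15.1   2.2] [0.5785 0.1275 0.05  ]
17.7 [  6.9 -14.1   1.9] [0.5785 0.1275 0.05  ]
17.75 [  6.2 -14.9   2.2] [0.5784 0.1275 0.05  ]
17.8 [  6.6 -14.5   3.9] [0.5785 0.1275 0.05  ]
17.85 [  6.3 -14.5   1.5] [0.5785 0.1275 0.05  ]
17.9 [  6.2 -15.6   1.5] [0.5785 0.1275 0.05  ]
17.95 [  6.5 -14.3   2.1] [0.5785 0.1275 0.05  ]
```

Call:
apply_moves(xyz=[[0, 0, 0.002], [0, 0, 0.001], [0, 0, 0], [0, 0, -0.001], [0, 0, -0.001], [0, 0, -0.002], [0, 0, -0.002], [0, 0, -0.002]], twist=[0, 0, 0, 0, 0, 0, 0, 0], claw=[0, 0, 0, 0, 0, 0, 0, 0])

```text
time_s: 18.75
tcp_pos: [0.5782, 0.117, 0.0486]
ee_rot: [[0.071, -0.989, -0.127], [-0.08, -0.133, 0.988], [-0.994, -0.06, -0.089]]
wrist_force: [0.2, 0.2, 0.1]
gripper_width: 0.005
```

Run:
```python
from h import *
where()
ps=snap('side','s23')
cv2.imwrite('pics/s23d.png',cv2.resize(cv2.imread('pics/s23.png')[205:275,270:345],None,fx=8,fy=8,interpolation=2))
```

```text
t 18.75 tcp jig [0.0153 0.0027 0.0486] F jig [ 0.21 -0.18  0.1 ] grip 0.005
toolaxes in jig (cols)
 [[-0.09   0.01   0.996]
 [-0.059  0.998 -0.016]
 [-0.994 -0.06  -0.089]] joints [ 30.   28.8 -23.4  10.1 -37.  -30.6]
```

View pics/s23d.png

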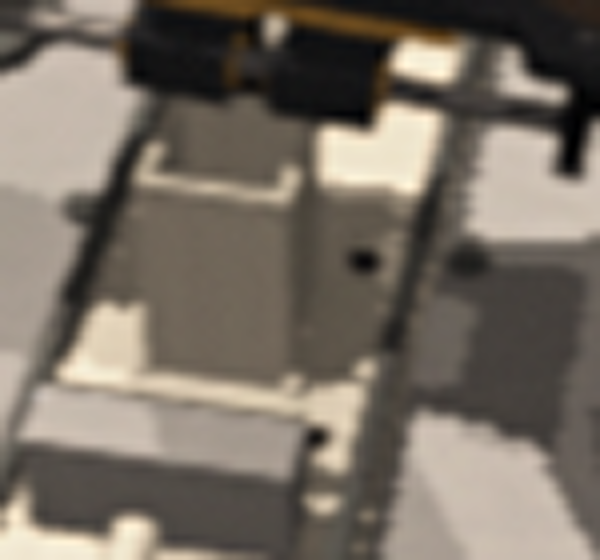

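Call:
apply_moves(xyz=[[0, 0, -0.006], [0, 0, -0.008], [0, 0, -0.008], [-0.01, 0, -0.008], [-0.02, 0, 0], [-0.03, 0, 0], [-0.04, 0, 0], [-0.04, 0, 0], [0, 0, 0]], twist=[0, 0, 0, 0, 0, 0, 0, 0, 0], claw=[0, 0, 0, 0, 0, 0, 0, 0, 0])

```text
time_s: 19.7
tcp_pos: [0.5725, 0.0936, 0.1997]
ee_rot: [[0.073, -0.989, -0.125], [-0.079, -0.131, 0.988], [-0.994, -0.062, -0.088]]
wrist_force: [0.1, -0.2, -0.5]
gripper_width: 0.01
```

Run:
```python
from h import *
where()
```

```text
t 19.7 tcp jig [-0.007   0.0117  0.1997] F jig [-0.25 -0.04 -0.46] grip 0.01
toolaxes in jig (cols)
 [[-0.089  0.012  0.996]
 [-0.061  0.998 -0.018]
 [-0.994 -0.062 -0.088]] joints [ 28.3  17.8 -14.4   7.2 -56.5 -24.8]
```

Now clear the arm sideways (back along −x of the jig, raised) so the top camera can see.

Call:
apply_moves(xyz=[[-0.02, 0, -0.045], [-0.01, 0, -0.045], [0, 0, -0.045], [0, 0, -0.045], [0, 0, -0.045], [0, 0, -0.045], [0, 0, -0.045], [0, 0, -0.045], [0, 0, 0]], twist=[0, 0, 0, 0, 0, 0, 0, 0, 0], claw=[0, 0, 0, 0, 0, 0, 0, 0, 0])

```text
time_s: 20.6
tcp_pos: [0.6146, -0.2736, 0.2674]
ee_rot: [[0.082, -0.988, -0.128], [-0.076, -0.134, 0.988], [-0.994, -0.072, -0.086]]
wrist_force: [-0.7, 0.3, -0.2]
gripper_width: 0.006
```

Run:
```python
from h import *
where()
pt=snap('top','t24');ps=snap('side','s24')
cv2.imwrite('pics/t24d.png',cv2.resize(cv2.imread('pics/t24.png')[180:245,195:300],None,fx=7.5,fy=7.5,interpolation=2))
cv2.imwrite('pics/s24d.png',cv2.resize(cv2.imread('pics/s24.png')[190:320,240:360],None,fx=4.5,fy=4.5,interpolation=2))
```

```text
t 20.6 tcp jig [-0.3765  0.0226  0.2674] F jig [ 0.42  0.63 -0.22] grip 0.006
toolaxes in jig (cols)
 [[-0.087  0.009  0.996]
 [-0.07   0.997 -0.015]
 [-0.994 -0.072 -0.086]] joints [ -8.7  22.7   4.2   4.  -66.2  14.8]
```

View pics/t24d.png

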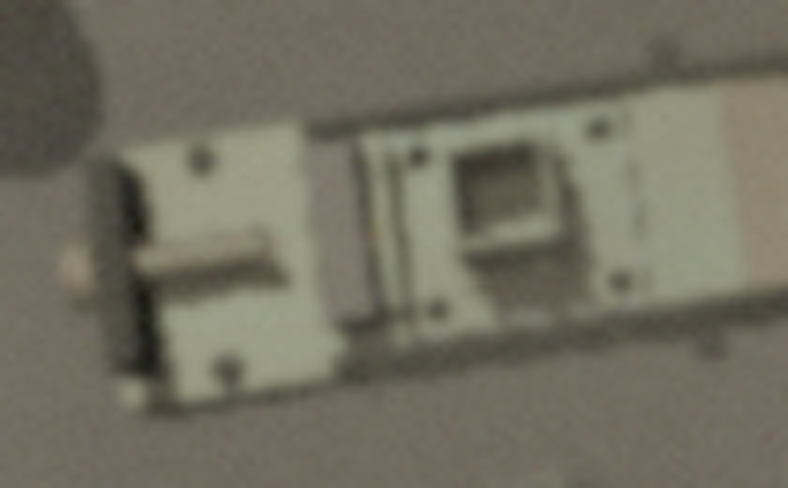

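View pics/s24d.png

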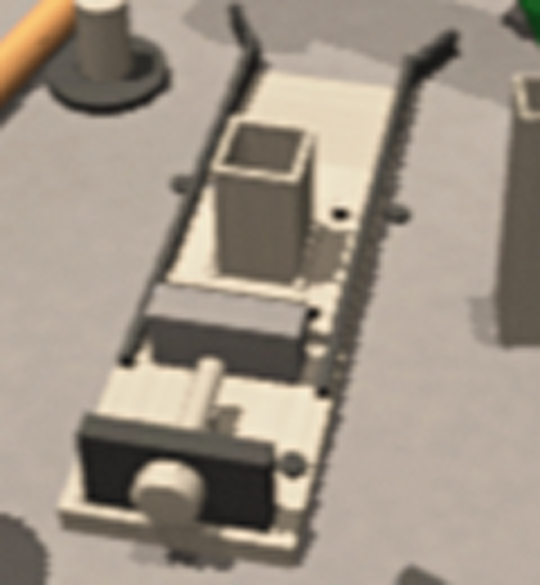

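View pics/t24.png

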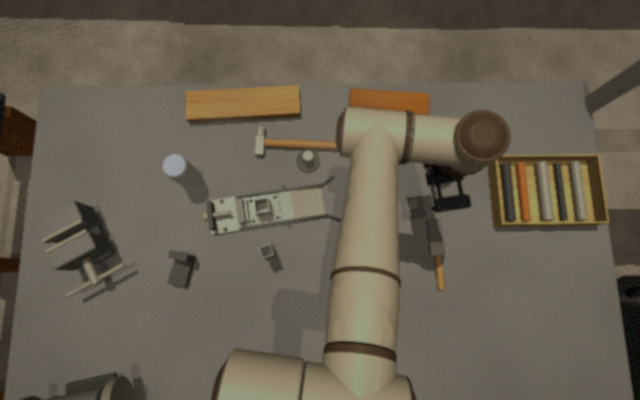

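Run:
```python
from h import *
np.set_printoptions(precision=4,suppress=True)
q=np.load('pose.npz')['qj'];c,s=np.cos(q[2]),np.sin(q[2])
pt=imaging.capture('top')
def J(X): d=X[:2]-q[:2];return np.array([c*d[0]+s*d[1],-s*d[0]+c*d[1]])
g=lambda u:np.array(u)/7.5+[195,180]-.43
h=[J(atz(pt,g(u),.022)) for u in((418,155),(437,308),(620,282),(598,128))]
print('holes',np.array(h),np.mean(h,0))
a=np.mean(h[:2],0);b=np.mean(h[2:],0);print('yaw',np.arctan2(*(a-b)[::-1]))
for n,u in(('strip L',(372,230)),('orange',(380,230)),('dark line',(403,230)),('head edge',(362,230))):
    print(n,[J(atz(pt,g(u),z))[0] for z in(.014,.022,.046)])
x=np.mean(h,0)[0]
for px in (.085,.09,.095,.1,.105): print(px,[((proj(pt,T(q,[(px,0,z)]))[0]-[195,180]+.43)*7.5).round(0) for z in (.014,.022,.046)])
print('plate front top',((proj(pt,T(q,[(x+.045,0,.022)]))[0]-[195,180]+.43)*7.5))
```

```text
holes [[ 0.0867 -0.0297]
 [ 0.087   0.0303]
 [ 0.0169  0.031 ]
 [ 0.017  -0.0296]] [0.0519 0.0005]
yaw -0.006027523683888964
strip L [np.float64(0.10879500746692489), np.float64(0.10772672238868236), np.float64(0.1045218671539548)]
orange [np.float64(0.10575665457721235), np.float64(0.10470830646739261), np.float64(0.10156326213793315)]
dark line [np.float64(0.0970207422729566), np.float64(0.09602971719771362), np.float64(0.09305664197198465)]
head edge [np.float64(0.11259278506867836), np.float64(0.11149957985282467), np.float64(0.10821996420526386)]
0.085 [array([435., 233.]), array([432., 230.]), array([423., 219.])]
0.09 [array([422., 235.]), array([419., 232.]), array([410., 221.])]
0.095 [array([409., 237.]), array([406., 234.]), array([397., 223.])]
0.1 [array([396., 239.]), array([393., 236.]), array([384., 225.])]
0.105 [array([383., 241.]), array([380., 238.]), array([370., 227.])]
plate front top [401.2691 234.3479]
```

Run:
```python
import cv2,numpy as np
a=cv2.imread('pics/t1.png')[195:225,225:270];b=cv2.imread('pics/t24.png')[195:225,225:270]
f=lambda i:cv2.resize(i,None,fx=16,fy=9.5,interpolation=2)
cv2.imwrite('pics/cmp.png',np.vstack([f(a),f(b)]))
```

```text
(no output)
```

View pics/cmp.png

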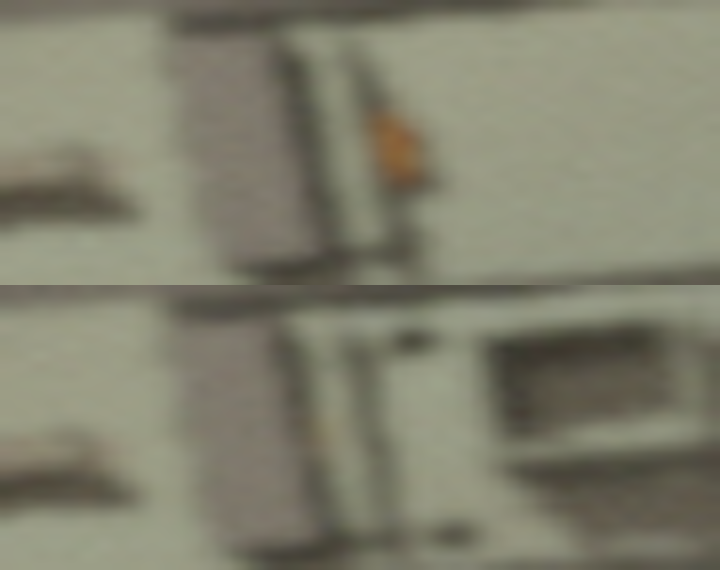

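Run:
```python
from h import *
for c,a,b in(('top','top0','t24'),('side','side0','s24')):
    A=cv2.imread(f'pics/{a}.png',0).astype(np.float32);B=cv2.imread(f'pics/{b}.png',0).astype(np.float32)
    boxes={'top':dict(hammer=(250,120,335,158),round_foot=(296,146,322,172),offcut=(255,238,284,272),brush=(424,216,446,292),tin=(428,142,464,176),angle=(164,246,200,288),can=(160,150,190,182)),
           'side':dict(hammer=(192,175,272,245),round_foot=(248,183,280,216),offcut=(348,205,376,270),brush=(360,147,430,167),tin=(304,110,336,150),angle=(310,316,380,396),can=(170,238,228,334))}[c]
    for n,(x0,y0,x1,y1) in boxes.items():
        t=A[y0:y1,x0:x1];R=cv2.matchTemplate(B[y0-10:y1+10 if y1+10<400 else 400,x0-12:x1+12],t,cv2.TM_CCOEFF_NORMED)
        _,m,_,l=cv2.minMaxLoc(R);print(c,n,'shift px',(l[0]-12,l[1]-10),'score',round(m,2))
s=r.sense();print(s['time_s'],s['wrist_force'])
```

```text
top hammer shift px (0, 0) score 0.99
top round_foot shift px (0, 0) score 0.99
top offcut shift px (0, 0) score 0.99
top brush shift px (0, 1) score 0.27
top tin shift px (12, -5) score 0.22
top angle shift px (0, 0) score 0.99
top can shift px (0, 0) score 1.0
side hammer shift px (0, 0) score 1.0
side round_foot shift px (0, 0) score 1.0
side offcut shift px (0, 0) score 0.98
side brush shift px (0, 0) score 0.47
side tin shift px (0, 0) score 1.0
side angle shift px (0, 0) score 1.0
side can shift px (0, 0) score 1.0
20.75 [-0.13985842  0.58563674  0.20303065]
```

```bash
python3 -c "
from h import *
print(job.finish_job())"
```

```text
the job is handed in; nothing more can be done
None
```

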